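# Gauge a bottle-holder block with radius templates

## Robot

A 6-joint arm with a two-finger parallel gripper is mounted at the origin on the work surface. World frame = base frame: x ahead of the robot, y to its left, z up, the work surface at z = 0. Lengths are in m, angles in rad, forces in N, time in s.
With the tool pointing down it reaches from about 0.35 to 0.975 m from the base axis. Payload 4.9 kg.
Tool frame: the origin (TCP) lies midway between the tips of the shut fingers; the grasp point (between the pads) lies manip.grip_depth behind it (manip.grip_depth is the distance from the TCP to the grasp point, in m); z points along the fingers, x is the direction in which the jaws open and shut, and the axes are right-handed (so a half turn about z gives the same grasp; the last joint's range is limited). The gripper opens to 85 mm and grips with 20 to 120 N. Pads are 22 mm wide; open, the fingers measure 114 mm over their backs; the gripper's body (76 mm by 85 mm) begins 54 mm behind the grasp point. The pads swing forward as they close: fully open they stand 13 mm farther back than shut.
Start: joints at [1.016, 0.053, 1.613, -0, 1.476, -0.119], TCP at [0.264, 0.567, 0.208] pointing down, gripper open.
Joint ranges: [-3.01, 3.01], [-1.01, 2.22], [0.06, 2.58], [-1.02, 4.17], [0.09, 2.62], [-3.14, 3.14]. Speed limits (rad/s): [2.57, 2.57, 3.14, 3.14, 3.14, 3.14].

## Interface

Orientations are given as a unit quaternion [w, x, y, z].
In Python, from plant import state, grab_frame, ticket, manip gives the robot as it stands.
- The arm moves only by the tool carry_out, never from a script. Its argument "moves" is a list that holds one entry, the list of rows, each a list of 7 numbers: the turn, a rotation vector about the tool's x, y, z each as a share of 5 degrees, from -1 to 1, then the shift along the tool's x, y, z each as a share of 0.04 m, from -1 to 1, then the gripper command: -1 is shut, 1 is fully open, values between are in proportion. A call has 1 to 8 rows; each row shifts and turns the commanded pose from where the row before left it, along the tool's axes as they then stand; what a row does not reach is not made up. A row lasts 1/12 s, in which the tool goes at most 41.7 mm and 7.16 degrees, less where a joint would pass 70% of its speed; a pose out of reach is approached as far as the arm can. A call with a number of a shift or a turn outside -1 to 1 is refused whole. A call with a gripper value outside its range is refused whole. The fingers move at their own pace and stop on an object; the grip force is fixed at half the most. Time passes only in rows, so rows that do not move let the fingers close. It gives the time, the measured TCP pose, the force and the opening at its end, in the units of the state.
- state(): the state, without advancing time (a new reading comes with each control period).
- grab_frame(name): name is "scene" or "top" or "wrist"; returns a dict with "frame" (400x640x3 uint8, red, green, blue), "z_map" (400x640 float32, m along the optical axis (not along the pixel's ray), 0 where there is no reading), "K" (3x3 intrinsics, pixels), "world_from_camera" (4x4, takes a point from camera to world coordinates); the wrist camera has in their place "hand_eye" (4x4, takes a point from camera to tool coordinates, whose origin is the TCP and whose axes are the tool frame's). Camera axes: x right, y down, z forward; pixel columns grow to the right and rows downward; lengths in m; the calibration is good to about 2 mm. The wrist camera is an equidistant fisheye: a pixel r from the principal point sees the ray r / f radians off the axis. A picture is of the moment at which its call begins: read the wrist's pose just before it.
- ticket.job_done(): hands the job in, once; it reports no verdict.
The state is a dict: "time": time; "joint_pos": joint angles; "joint_vel": joint speeds; "joint_efforts": joint torques, N m; "tool_pos": TCP position; "tool_rot": TCP orientation; "contact_force": force on the tool from outside, world axes, zero at the start; "ft_torque": the same for the moment, N m; "gripper_width": opening from 0.0 (shut) to 1.0 (fully open).
Only numpy, scipy, OpenCV 4.12 (cv2) and the standard library are available. Lean on these libraries where they do the work, as an engineer would, in place of code of your own. Each camera call takes 0.05 s, during which the arm holds its last target.

## Task

Find the radius templates that fit the white block standing on the large paper sheet: slide the hollow template that fits gently up to its round nose and the round template that fits gently into its bay, pointing straight along the block, until each touches all along its curve with no gap and nothing rocks, and leave both lying flat there. Leave the two templates that do not fit lying flat on the bench clear of that block, and do not disturb the bottle, the beaker or the box.

Things in the scene. Friction and masses are not known exactly. Their poses are not given: they have to be found in the camera images.
- hollow_30_grip (a point): Loose steel template (160 g), plate 12 mm thick lying flat, with a black upright bar handle, 40 mm long (local x), 20 mm wide (y: grip across this), from 11 to 52 mm above the underside. Front: HOLLOW edge of radius 30 mm, a claw 76 mm wide spanning 60 deg either side of local x. Point: centre of the handle, 32 mm above the underside. x points ahead, z up.
- hollow_30_arc (a point): Centre of this template's hollow radius of 30 mm: 58 mm ahead (local +x) of the handle centre, 6 mm above the underside; same axes. It coincides with the nose's centre when fully seated on a nose of the same radius.
- hollow_44_grip (a point): Loose steel template (160 g), plate 12 mm thick lying flat, with a black upright bar handle, 40 mm long (local x), 20 mm wide (y: grip across this), from 11 to 52 mm above the underside. Front: HOLLOW edge of radius 44 mm, a claw 100 mm wide spanning 60 deg either side of local x. Point: centre of the handle, 32 mm above the underside. x points ahead, z up.
- hollow_44_arc (a point): Centre of this template's hollow radius of 44 mm: 72 mm ahead (local +x) of the handle centre, 6 mm above the underside; same axes. It coincides with the nose's centre when fully seated on a nose of the same radius.
- round_30_grip (a point): Loose steel template (160 g), plate 12 mm thick lying flat, with a black upright bar handle, 40 mm long (local x), 20 mm wide (y: grip across this), from 11 to 52 mm above the underside. Front: ROUND tip of radius 30 mm, a disc 60 mm wide, foremost point 60 mm ahead of the handle centre. Point: centre of the handle, 32 mm above the underside. x points ahead, z up.
- round_30_arc (a point): Centre of this template's round tip of radius 30 mm: 30 mm ahead (local +x) of the handle centre, 6 mm above the underside; same axes. It coincides with the bay's centre when fully seated in a bay of the same radius.
- round_44_grip (a point): Loose steel template (160 g), plate 12 mm thick lying flat, with a black upright bar handle, 40 mm long (local x), 20 mm wide (y: grip across this), from 11 to 52 mm above the underside. Front: ROUND tip of radius 44 mm, a disc 88 mm wide, foremost point 60 mm ahead of the handle centre. Point: centre of the handle, 32 mm above the underside. x points ahead, z up.
- round_44_arc (a point): Centre of this template's round tip of radius 44 mm: 16 mm ahead (local +x) of the handle centre, 6 mm above the underside; same axes. It coincides with the bay's centre when fully seated in a bay of the same radius.
- sheet: Thin pale-yellow paper sheet, 300 x 380 mm, flat on the bench, marking where the block to be checked stands; origin at its centre. It is too thin to feel.
- block_a: White block fixed to the bench, 140 mm long (local x), 110 wide, 40 high. +x end: round nose, a half circle of radius 30 mm centred on the axis 40 mm from the origin. -x end: flat face 70 mm from the origin with a bay of radius 44 mm, 22 deep, centred on the axis 92 mm from the origin (outside). Origin: on the long axis, at the bench. Stands on the sheet, or farther off (not used).
- block_b: White block fixed to the bench, 154 mm long (local x), 110 wide, 40 high. +x end: round nose, a half circle of radius 44 mm centred on the axis 40 mm from the origin. -x end: flat face 70 mm from the origin with a bay of radius 30 mm, 15 deep, centred on the axis 85 mm from the origin (outside). Origin: on the long axis, at the bench. Stands on the sheet, or farther off (not used).
- wash_bottle: Bystander: upright clear wash bottle, 64 mm diameter, 100 mm tall; origin at its foot.
- beaker: Bystander: steel beaker, 72 mm diameter, 85 mm tall; origin at its foot.
- tip_box: Bystander: open divided blue box, 85 x 120 x 60 mm; origin at the centre of its underside.
Mind the look-alikes: they are no part of the job. Leave any green look-alike of the part that bears hollow_44_grip alone.

How it is judged:
At the end, for the whole second after the job is handed in: On the sheet's block the matching hollow and round templates have their arc centres within 3 mm of the nose and bay centres, within 0.3 rad of the block's axis; the other two do not touch it; all four lie flat (tilt under 0.06 rad, handle centre 27 to 37 mm up), released and at rest (((horizontal distance between block_a and sheet below 0.12 m and x of hollow_30_arc in the frame of block_a between 0.037 and 0.043 m and y of hollow_30_arc in the frame of block_a between -0.003 and 0.003 m and angle between the x axis of each of hollow_30_grip, round_44_grip and the x axis of block_a, either way round below 0.3 rad and x of round_44_arc in the frame of block_a between -0.095 and -0.089 m and y of round_44_arc in the frame of block_a between -0.003 and 0.003 m and contact force between each of hollow_44, round_30 and block_a below 0.1 N) or (horizontal distance between block_b and sheet below 0.12 m and x of hollow_44_arc in the frame of block_b between 0.037 and 0.043 m and y of hollow_44_arc in the frame of block_b between -0.003 and 0.003 m and angle between the x axis of each of hollow_44_grip, round_30_grip and the x axis of block_b, either way round below 0.3 rad and x of round_30_arc in the frame of block_b between -0.088 and -0.082 m and y of round_30_arc in the frame of block_b between -0.003 and 0.003 m and contact force between each of hollow_30, round_44 and block_b below 0.1 N)) and angle between each of hollow_30_grip, hollow_44_grip, round_30_grip, round_44_grip's own z axis and vertical below 0.06 rad and height (world z) of hollow_30_grip between 0.027 and 0.037 m and linear speed of each of hollow_30, hollow_44, round_30, round_44 below 0.01 m/s and height (world z) of hollow_44_grip between 0.027 and 0.037 m and height (world z) of round_30_grip between 0.027 and 0.037 m and height (world z) of round_44_grip between 0.027 and 0.037 m).
It fails at once if the wash bottle is pushed more than 30 mm (distance of wash_bottle from where it was at the start of the episode above 0.03 m).
It fails at once if the beaker is pushed more than 30 mm (distance of beaker from where it was at the start of the episode above 0.03 m).
It fails at once if the tip box is pushed more than 30 mm (distance of tip_box from where it was at the start of the episode above 0.03 m).
It fails at once if a template is rammed against a block with more than 45 N (contact force between any of hollow_30, hollow_44, round_30, round_44 and block_a above 45 N or contact force between any of hollow_30, hollow_44, round_30, round_44 and block_b above 45 N).
It also fails if it takes over 69 s, if anything falls off the work surface, if the arm or the gripper's body presses on something with over 40 N, if the wrist force passes 120 N, or if a joint passes its speed limit or range.

## Working session

There is one attempt and no reset: what is moved stays moved. The work goes in short steps, Python scripts to look and compute and a tool call to move; the robot and the scene stay as the last step left them, time stands still between calls to the robot, and variables do not carry over. Pictures are saved under pics/ and viewed, and the job is handed in when it is done.

Besides the shell and the picture viewer there is one more tool, called after ">>>" by a JSON object that holds its "name" and its "arguments". carry_out: Moves the arm, as the interface text tells. Shift numbers are shares of 0.04 m and turn numbers shares of 5 degrees, none past 1 either way. Its arguments: {"type":"object","properties":{"moves":{"type":"array"}},"required":["moves"]}

```bash
mkdir -p pics; ls; python3 - <<'E'
from plant import state, grab_frame, ticket, manip
import cv2,numpy as np,pickle
print(state()); print({k:getattr(manip,k) for k in dir(manip) if k[0]!='_'})
for n in ("scene","top"):
    f=grab_frame(n); pickle.dump(f,open(f'{n}0.pkl','wb'))
    cv2.imwrite(f'pics/{n}0.png',f['frame'][:,:,::-1]); print(n,f['K'],f['world_from_camera'])
E
```

```text
pics
{'time': 0.0, 'joint_pos': array([ 1.01601007e+00,  5.33931378e-02,  1.61426675e+00, -8.77897066e-07,
        1.47601608e+00, -1.19004121e-01]), 'joint_vel': array([ 1.49107658e-03, -1.36012672e-03, -1.70820086e-03, -4.60365640e-05,
       -1.71948449e-03, -5.74805947e-05]), 'joint_efforts': array([ 5.06423839e-04, -3.93667638e+01, -3.70183110e+01, -1.06988006e-05,
        6.79108649e-03,  5.22571554e-06]), 'tool_pos': array([0.2634744 , 0.56601772, 0.20665686]), 'tool_rot': array([ 4.52073253e-04,  8.43243129e-01,  5.37531339e-01, -9.38443324e-04]), 'contact_force': array([-0.54748471, -0.53140506,  0.24472585]), 'ft_torque': array([-0.03236386, -0.00612751, -0.05184986]), 'gripper_width': 0.9986622259529916}
{'IKError': <class 'plant.IKError'>, 'grip_depth': 0.0187}
scene [[382.6012249    0.         319.58243717]
 [  0.         382.6012249  198.22962179]
 [  0.           0.           1.        ]] [[ 0.84385091  0.41252872 -0.34312634  0.98049141]
 [ 0.53636829 -0.66637578  0.51793086 -0.67880837]
 [-0.01498973 -0.62109852 -0.78358914  1.03084768]
 [ 0.          0.          0.          1.        ]]
top [[404.17030272   0.         313.63708989]
 [  0.         404.17030272 195.42694499]
 [  0.           0.           1.        ]] [[ 0.01435624 -0.9943884   0.10481229  0.42133427]
 [-0.99974714 -0.01608944 -0.01570938 -0.01302456]
 [ 0.0173076  -0.10456026 -0.99436794  1.36806124]
 [ 0.          0.          0.          1.        ]]
```

View pics/top0.png

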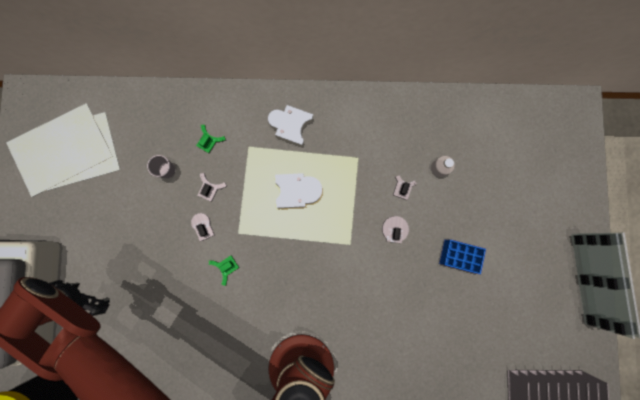

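View pics/scene0.png

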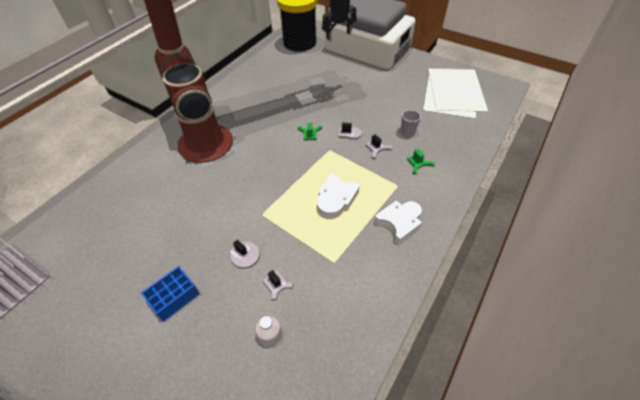

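```bash
python3 - <<'E'
import cv2,pickle
f=pickle.load(open('top0.pkl','rb'))['frame'][:,:,::-1]
c=[f[165:255,170:240],f[165:255,370:440]]
cv2.imwrite('pics/c1.png',cv2.hconcat([cv2.resize(x,None,fx=5.5,fy=5.5,interpolation=cv2.INTER_CUBIC) for x in c]))
cv2.imwrite('pics/c2.png',cv2.resize(f[90:250,230:370],None,fx=3.7,fy=3.7,interpolation=cv2.INTER_CUBIC)) 
E
```

```text
(no output)
```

View pics/c1.png

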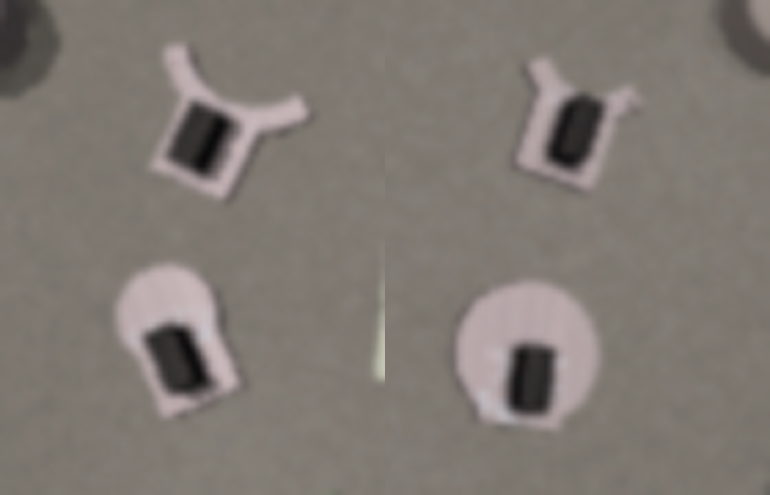

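View pics/c2.png

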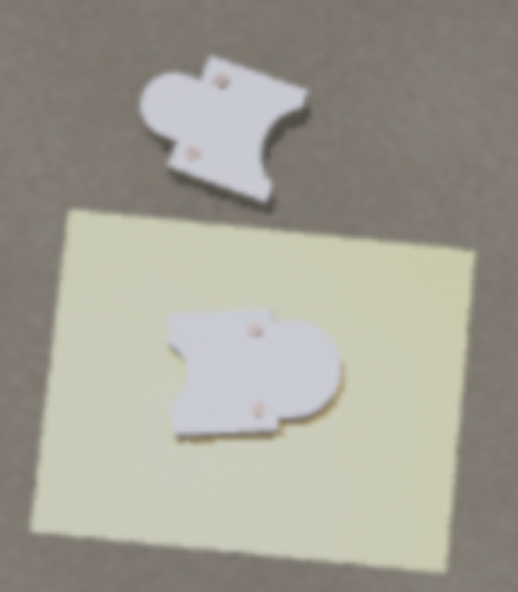

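```bash
cat > h.py <<'E'
import numpy as np,cv2,pickle
from scipy.spatial.transform import Rotation as R
def topray(f,uv,z):
    K=f['K'];T=f['world_from_camera'];uv=np.atleast_2d(uv).astype(float)
    d=np.c_[(uv[:,0]-K[0,2])/K[0,0],(uv[:,1]-K[1,2])/K[1,1],np.ones(len(uv))]@T[:3,:3].T
    o=T[:3,3]; return o+d*((z-o[2])/d[:,2])[:,None]
def Ttool(s):
    q=s['tool_rot'];T=np.eye(4);T[:3,:3]=R.from_quat([q[1],q[2],q[3],q[0]]).as_matrix();T[:3,3]=s['tool_pos'];return T
def wray(f,T,uv,z):
    K=f['K'];uv=np.atleast_2d(uv).astype(float)
    a=(uv[:,0]-K[0,2])/K[0,0];b=(uv[:,1]-K[1,2])/K[1,1];r=np.hypot(a,b)+1e-12
    d=np.c_[np.sin(r)*a/r,np.sin(r)*b/r,np.cos(r)]
    M=T@f['hand_eye'];d=d@M[:3,:3].T;o=M[:3,3]
    return o+d*((z-o[2])/d[:,2])[:,None]
def wshot(name):
    from plant import state,grab_frame
    s=state();f=grab_frame('wrist');f['T']=Ttool(s);pickle.dump(f,open(name+'.pkl','wb'))
    cv2.imwrite(f'pics/{name}.png',f['frame'][:,:,::-1]);return f
# rectified orthographic map of a world window at height z, s px per m
def ortho(f,x0,x1,y0,y1,z,s=2500):
    # image: right=-y, up=+x
    xs=np.arange(x1,x0,-1/s);ys=np.arange(y1,y0,-1/s)
    Y,X=np.meshgrid(ys,xs);P=np.c_[X.ravel(),Y.ravel(),np.full(X.size,z)]
    if 'hand_eye' in f:
        M=np.linalg.inv(f['T']@f['hand_eye']);p=P@M[:3,:3].T+M[:3,3]
        n=np.hypot(p[:,0],p[:,1])+1e-12;th=np.arctan2(n,p[:,2]);K=f['K']
        u=K[0,2]+K[0,0]*th*p[:,0]/n;v=K[1,2]+K[1,1]*th*p[:,1]/n
    else:
        M=np.linalg.inv(f['world_from_camera']);p=P@M[:3,:3].T+M[:3,3];K=f['K']
        u=K[0,2]+K[0,0]*p[:,0]/p[:,2];v=K[1,2]+K[1,1]*p[:,1]/p[:,2]
    return cv2.remap(f['frame'],u.reshape(X.shape).astype(np.float32),v.reshape(X.shape).astype(np.float32),cv2.INTER_CUBIC)
E
python3 - <<'E'
from h import *
f=pickle.load(open('top0.pkl','rb'))
np.set_printoptions(precision=4,suppress=True)
g=lambda x,y:(170+x/5.5,165+y/5.5)
print('r30 handle top',topray(f,g(172,355),.052),'disc',topray(f,g(167,314),.012))
print('h44 handle',topray(f,g(200,138),.052))
b=lambda x,y:(230+x/3.7,90+y/3.7)
print('nose tip',topray(f,b(342,370),.04),'L corners',topray(f,b(170,315),.04),topray(f,b(177,435),.04))
print('nose c',topray(f,b(292,369),.04), 'sheet',topray(f,[b(68,210),b(474,248),b(447,572),b(32,530)],0))
w=wshot('w0');print(w['K'],w['hand_eye'])
E
```

```text
r30 handle top [[0.4434 0.3276 0.052 ]] disc [[0.4688 0.342  0.012 ]]
h44 handle [[0.5719 0.3166 0.052 ]]
nose tip [[ 0.5799 -0.0629  0.04  ]] L corners [[0.627 0.092 0.04 ]] [[0.5193 0.0832 0.04  ]]
nose c [[ 0.58   -0.0181  0.04  ]] sheet [[ 0.7301  0.1921  0.    ]
 [ 0.701  -0.1859  0.    ]
 [ 0.4011 -0.1622  0.    ]
 [ 0.4337  0.2155  0.    ]]
[[309.7069   0.     321.959 ]
 [  0.     309.7069 198.482 ]
 [  0.       0.       1.    ]] [[ 1.      0.0006 -0.0016  0.0004]
 [-0.0001  0.9641  0.2654 -0.0679]
 [ 0.0017 -0.2654  0.9641 -0.1662]
 [ 0.      0.      0.      1.    ]]
```

View pics/w0.png

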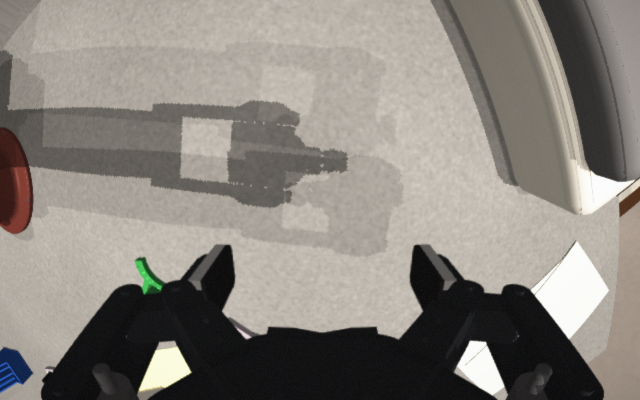

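```bash
cat > plan.py <<'E'
import sys,math,json
from h import *
from plant import state
# usage: plan.py x y z yawdeg(tool x) grip [maxshift_m] [minrows]
def yaw_now(T): return math.atan2(T[1,0],T[0,0])
def plan(x,y,z,yaw,grip,ms=.038,minrows=1):
    T=Ttool(state());p=T[:3,3].copy();th=yaw_now(T)
    dy=math.radians(yaw)-th
    d=np.array([x,y,z])-p
    n=max(minrows,math.ceil(np.linalg.norm(d)/ms),math.ceil(abs(math.degrees(dy))/5-1e-3))
    rows=[];
    # tilt correction in first row (keeps tool vertical)
    zt=T[:3,2];
    Rc=T[:3,:3].copy();pc=p.copy()
    for i in range(n):
        tgt=p+d*(i+1)/n; a=th+dy*(i+1)/n
        Rd=np.array([[math.cos(a),math.sin(a),0],[math.sin(a),-math.cos(a),0],[0,0,-1]])
        rv=R.from_matrix(Rc.T@Rd).as_rotvec()/math.radians(5)
        s=Rc.T@(tgt-pc)/.04
        r=np.round(np.clip(np.r_[rv,s],-1,1),2)
        pc=pc+Rc@(r[3:]*.04);Rc=Rc@R.from_rotvec(r[:3]*math.radians(5)).as_matrix()
        rows.append([float(v) for v in r]+[grip])
    print('now',p.round(4),round(math.degrees(th),2),'n',n,'end',pc.round(4))
    for k in range(0,n,8): print(json.dumps([rows[k:k+8]]))
if __name__=='__main__':
    a=[float(v) for v in sys.argv[1:]]
    plan(*a[:5],*(a[5:6]),*([int(v) for v in a[6:7]]))
E
python3 plan.py 0.44 0.33 0.2 110 1
```

```text
now [0.2635 0.5661 0.2069] 65.03 n 9 end [0.4399 0.3299 0.2001]
[[[-0.0, 0.02, -1.0, -0.39, 0.72, 0.02, 1.0], [-0.0, -0.0, -1.0, -0.45, 0.69, 0.02, 1.0], [-0.0, -0.0, -1.0, -0.5, 0.64, 0.02, 1.0], [-0.0, -0.0, -1.0, -0.56, 0.6, 0.02, 1.0], [-0.0, -0.0, -1.0, -0.62, 0.54, 0.02, 1.0], [-0.0, -0.0, -1.0, -0.65, 0.49, 0.01, 1.0], [-0.0, -0.0, -0.99, -0.7, 0.43, 0.02, 1.0], [-0.0, -0.0, -1.0, -0.73, 0.37, 0.02, 1.0]]]
[[[-0.0, -0.0, -1.0, -0.76, 0.3, 0.02, 1.0]]]
```

>>> {"name": "carry_out", "arguments": {"moves": [[[0,0,-1,-0.4,0.72,0.02,1],[0,0,-1,-0.45,0.69,0.02,1],[0,0,-1,-0.5,0.64,0.02,1],[0,0,-1,-0.56,0.6,0.02,1],[0,0,-1,-0.62,0.54,0.02,1],[0,0,-1,-0.65,0.49,0.02,1],[0,0,-1,-0.7,0.43,0.02,1],[0,0,-1,-0.73,0.37,0.02,1]]]}}

```text
time: 0.82
tool_pos: [0.421, 0.3548, 0.2012]
tool_rot: [-0.0, 0.607, 0.795, -0.0]
contact_force: [1.0, -0.1, -1.0]
gripper_width: 1.003
```

>>> {"name": "carry_out", "arguments": {"moves": [[[0,0,-1,-0.76,0.3,0,1],[0,0,0,0,0,0,1],[0,0,0,0,0,0,1]]]}}

```text
time: 1.07
tool_pos: [0.4406, 0.3289, 0.2012]
tool_rot: [-0.0, 0.575, 0.818, -0.0]
contact_force: [-0.0, -0.3, -0.1]
gripper_width: 0.997
```

```bash
python3 - <<'E'
from h import *
from plant import state,grab_frame
s=state();print(s['time'],s['tool_pos'],s['joint_pos'][5],Ttool(s)[:3,:3].round(4))
w=wshot('w1')
E
```

```text
1.0667 [0.44057715 0.32888421 0.20115764] -1.4109050659000304 [[-3.389e-01  9.408e-01 -7.000e-04]
 [ 9.408e-01  3.389e-01  0.000e+00]
 [ 2.000e-04 -7.000e-04 -1.000e+00]]
```

View pics/w1.png

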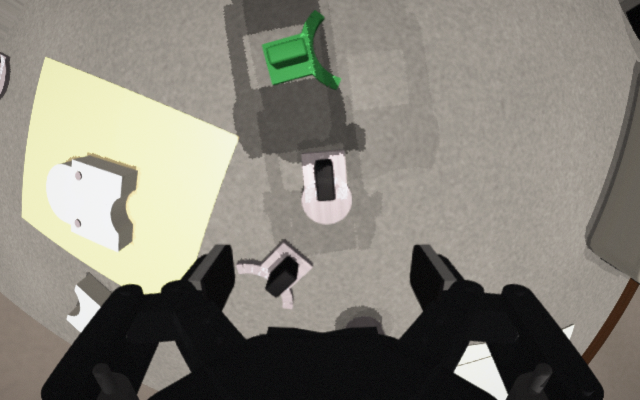

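The wrist view shows the small round template at (325,190), the large hollow one at (278,270), the block with its small bay (right, ~(130,207)), and the green look-alike at (292,50). I'll rectify this view for measurement.

```bash
python3 - <<'E'
from h import *
f=pickle.load(open('w1.pkl','rb'))
a=ortho(f,.40,.54,.26,.40,.012,4000)
b=ortho(f,.53,.67,.23,.37,.012,4000)  
for im,(x1,y1) in ((a,(.54,.40)),(b,(.67,.37))):
    for k in range(1,7):
        im[::8,k*80]=(255,0,0);im[k*80,::8]=(255,0,0)
cv2.imwrite('pics/o1.png',a[:,:,::-1]);cv2.imwrite('pics/o2.png',b[:,:,::-1])
c=ortho(f,.50,.66,-.08,.12,.04,3500)
for k in range(1,10):
    c[::8,min(k*70,699)]=(255,0,0)
    if k<8:c[k*70,::8]=(255,0,0)
cv2.imwrite('pics/o3.png',c[:,:,::-1]);print(a.shape,c.shape)
E
```

```text
(560, 560, 3) (561, 700, 3)
```

View pics/o1.png

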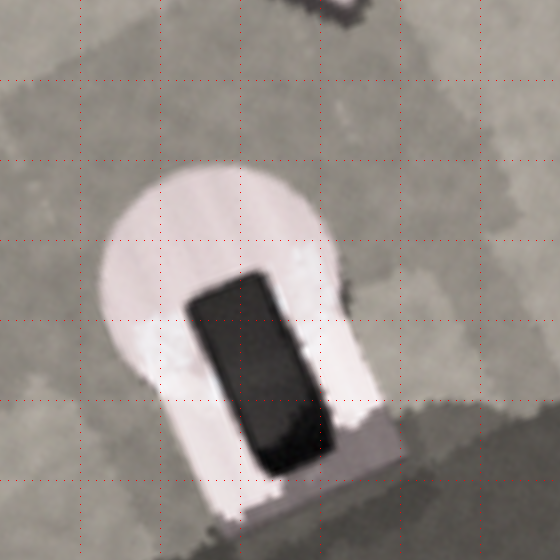

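View pics/o3.png

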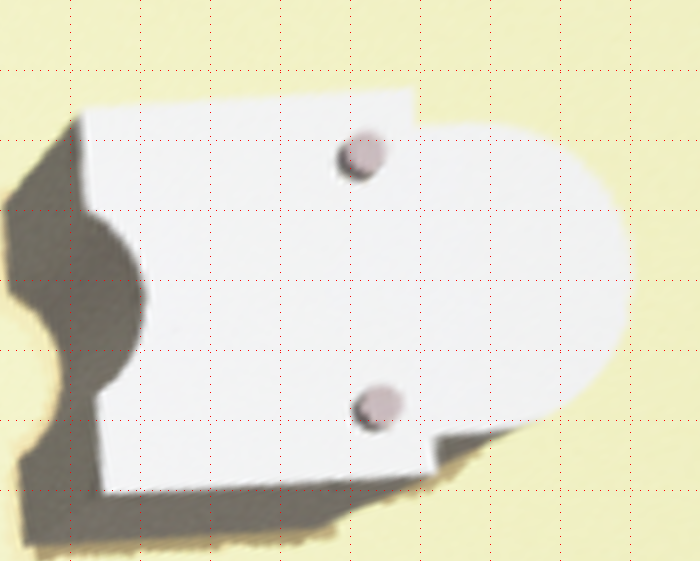

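```bash
python3 plan.py 0.4416 0.3328 0.0165 114 1 .035
```

```text
now [0.44   0.3297 0.2012] 109.91 n 6 end [0.4418 0.3327 0.0164]
[[[-0.01, -0.0, -0.14, 0.01, 0.01, 0.77, 1.0], [0.0, -0.0, -0.13, 0.01, 0.01, 0.77, 1.0], [0.0, -0.0, -0.14, 0.01, 0.01, 0.77, 1.0], [0.0, -0.0, -0.14, 0.01, 0.01, 0.77, 1.0], [0.0, -0.0, -0.13, 0.01, 0.01, 0.77, 1.0], [0.0, -0.0, -0.14, 0.0, 0.02, 0.77, 1.0]]]
```

View pics/o2.png

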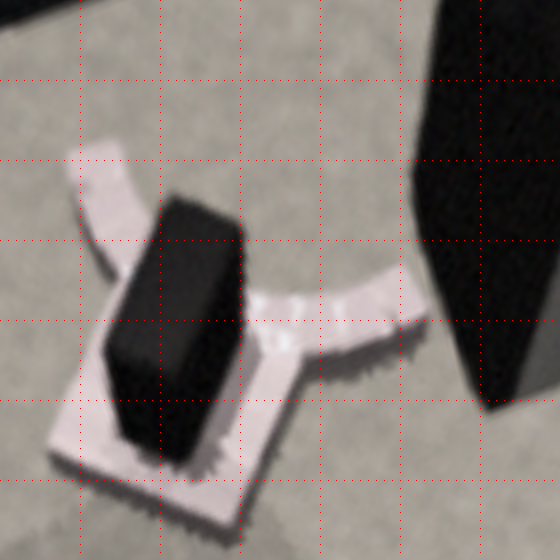

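>>> {"name": "carry_out", "arguments": {"moves": [[[0,0,-0.13,0.01,0.01,0.8,1],[0,0,-0.13,0.01,0.01,0.8,1],[0,0,-0.13,0.01,0.01,0.8,1],[0,0,-0.14,0.01,0.01,0.8,1],[0,0,-0.14,0.01,0.02,0.8,1],[0,0,-0.14,0.01,0.02,0.6,1],[0,0,0,0,0,0,1]]]}}

```text
time: 1.7
tool_pos: [0.4366, 0.3322, 0.0112]
tool_rot: [-0.003, 0.543, 0.839, -0.005]
contact_force: [-0.3, -0.5, -0.7]
gripper_width: 0.997
```

>>> {"name": "carry_out", "arguments": {"moves": [[[0,0,0,0,0,0,-1],[0,0,0,0,0,0,-1],[0,0,0,0,0,0,-1],[0,0,0,0,0,0,-1],[0,0,0,0,0,0,-1],[0,0,0,0,0,0,-1]]]}}

```text
time: 2.2
tool_pos: [0.4432, 0.3339, 0.0193]
tool_rot: [0.001, 0.544, 0.839, 0.001]
contact_force: [-0.7, -1.4, 4.3]
gripper_width: 0.213
```

```bash
python3 - <<'E'
from h import *
from plant import state
s=state();print(s['tool_pos'],s['contact_force'],s['time'],s['gripper_width'],Ttool(s)[:3,:3].round(3))
w=wshot('w2')
E
```

```text
[0.44322571 0.33390581 0.01929473] [-0.6930465  -1.3922926   4.30266985] 2.2 0.213481580528667 [[-0.408  0.913  0.003]
 [ 0.913  0.408  0.001]
 [-0.     0.003 -1.   ]]
```

View pics/w2.png

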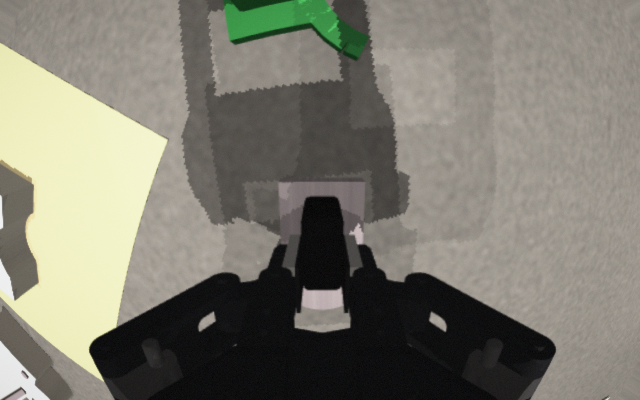

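```bash
python3 plan.py 0.5687 0.1616 0.082 3.9 -1 .035
```

```text
now [0.4432 0.3339 0.0193] 114.07 n 23 end [0.5687 0.1616 0.0821]
[[[0.03, -0.0, 0.96, -0.23, 0.05, -0.07, -1.0], [-0.0, -0.0, 0.96, -0.22, 0.06, -0.07, -1.0], [-0.0, -0.0, 0.95, -0.21, 0.09, -0.06, -1.0], [-0.0, -0.0, 0.96, -0.21, 0.1, -0.07, -1.0], [-0.0, -0.0, 0.96, -0.2, 0.12, -0.07, -1.0], [-0.0, -0.0, 0.96, -0.19, 0.14, -0.07, -1.0], [-0.0, -0.0, 0.96, -0.17, 0.15, -0.07, -1.0], [-0.0, -0.0, 0.95, -0.16, 0.17, -0.07, -1.0]]]
[[[-0.0, -0.0, 0.96, -0.15, 0.17, -0.06, -1.0], [-0.0, -0.0, 0.96, -0.14, 0.19, -0.07, -1.0], [-0.0, -0.0, 0.96, -0.11, 0.2, -0.07, -1.0], [-0.0, -0.0, 0.96, -0.1, 0.21, -0.07, -1.0], [-0.0, -0.0, 0.95, -0.08, 0.22, -0.07, -1.0], [-0.0, -0.0, 0.96, -0.06, 0.22, -0.06, -1.0], [-0.0, -0.0, 0.96, -0.05, 0.23, -0.07, -1.0], [-0.0, -0.0, 0.96, -0.02, 0.23, -0.07, -1.0]]]
[[[-0.0, -0.0, 0.96, -0.01, 0.23, -0.07, -1.0], [-0.0, 0.0, 0.95, 0.02, 0.23, -0.07, -1.0], [-0.0, 0.0, 0.96, 0.03, 0.23, -0.07, -1.0], [-0.0, 0.0, 0.96, 0.05, 0.23, -0.06, -1.0], [-0.0, 0.0, 0.96, 0.07, 0.22, -0.07, -1.0], [-0.0, 0.0, 0.96, 0.09, 0.21, -0.07, -1.0], [-0.0, 0.0, 0.95, 0.11, 0.21, -0.07, -1.0]]]
```

>>> {"name": "carry_out", "arguments": {"moves": [[[0,0,0,0,0,-0.25,-1],[0,0,0,0,0,-0.6,-1],[0,0,0,0,0,-0.6,-1],[0,0,0,0,0,0,-1],[0,0,0,0,0,0,-1]]]}}

```text
time: 2.67
tool_pos: [0.443, 0.334, 0.0771]
tool_rot: [0.001, 0.544, 0.839, 0.001]
contact_force: [-0.4, 1.3, -2.1]
gripper_width: 0.212
```

```bash
python3 plan.py 0.5687 0.1616 0.082 3.9 -1 .035;  python3 - <<'E'
from h import *
w=wshot('w3')
E
```

```text
now [0.443  0.334  0.0771] 114.07 n 23 end [0.5686 0.1614 0.0819]
[[[0.04, -0.01, 0.96, -0.23, 0.05, -0.01, -1.0], [-0.0, 0.0, 0.96, -0.22, 0.07, -0.0, -1.0], [-0.0, 0.0, 0.95, -0.21, 0.08, -0.01, -1.0], [-0.0, 0.0, 0.96, -0.21, 0.1, -0.0, -1.0], [-0.0, 0.0, 0.96, -0.2, 0.12, -0.01, -1.0], [-0.0, 0.0, 0.96, -0.19, 0.14, -0.0, -1.0], [-0.0, 0.0, 0.96, -0.17, 0.15, -0.01, -1.0], [-0.0, 0.0, 0.95, -0.17, 0.17, -0.0, -1.0]]]
[[[-0.0, 0.0, 0.96, -0.14, 0.18, -0.01, -1.0], [0.0, 0.0, 0.96, -0.14, 0.19, -0.0, -1.0], [0.0, 0.0, 0.96, -0.11, 0.2, -0.01, -1.0], [0.0, 0.0, 0.96, -0.1, 0.21, -0.0, -1.0], [0.0, 0.0, 0.95, -0.08, 0.21, -0.01, -1.0], [0.0, 0.0, 0.96, -0.07, 0.23, -0.0, -1.0], [0.0, 0.0, 0.96, -0.04, 0.23, -0.01, -1.0], [0.0, 0.0, 0.96, -0.03, 0.23, -0.0, -1.0]]]
[[[0.0, 0.0, 0.96, -0.0, 0.23, -0.01, -1.0], [0.0, 0.0, 0.95, 0.01, 0.23, -0.01, -1.0], [0.0, 0.0, 0.96, 0.04, 0.23, -0.0, -1.0], [0.0, 0.0, 0.96, 0.05, 0.23, -0.01, -1.0], [0.0, 0.0, 0.96, 0.07, 0.22, -0.0, -1.0], [0.0, 0.0, 0.96, 0.09, 0.21, -0.01, -1.0], [0.0, 0.0, 0.95, 0.1, 0.21, -0.0, -1.0]]]
```

View pics/w3.png

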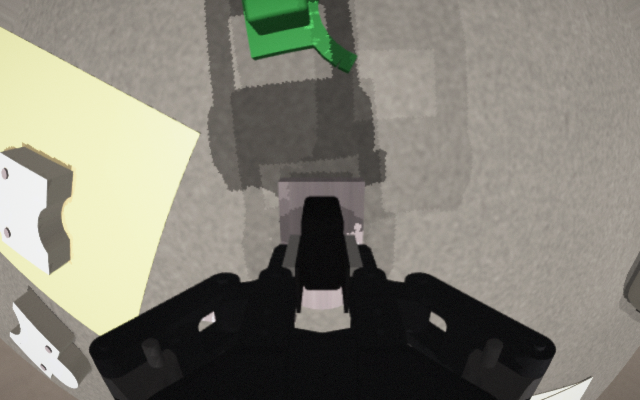

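>>> {"name": "carry_out", "arguments": {"moves": [[[0.04,-0.01,0.96,-0.23,0.05,-0.15,-1],[0,0,0.96,-0.22,0.07,-0.15,-1],[0,0,0.96,-0.21,0.08,-0.15,-1],[0,0,0.96,-0.21,0.1,-0.1,-1],[0,0,0.96,-0.2,0.12,0,-1],[0,0,0.96,-0.19,0.14,0,-1],[0,0,0.96,-0.17,0.15,0,-1],[0,0,0.96,-0.17,0.17,0,-1]]]}}

```text
time: 3.38
tool_pos: [0.4844, 0.2723, 0.0948]
tool_rot: [-0.001, 0.791, 0.612, -0.004]
contact_force: [0.1, 0.7, -2.2]
gripper_width: 0.211
```

>>> {"name": "carry_out", "arguments": {"moves": [[[0,0,0.96,-0.14,0.18,0,-1],[0,0,0.96,-0.14,0.19,0,-1],[0,0,0.96,-0.11,0.2,0,-1],[0,0,0.96,-0.1,0.21,0,-1],[0,0,0.96,-0.08,0.21,0,-1],[0,0,0.96,-0.07,0.23,0,-1],[0,0,0.96,-0.04,0.23,0,-1],[0,0,0.96,-0.03,0.23,0,-1]]]}}

```text
time: 4.05
tool_pos: [0.5279, 0.2124, 0.0947]
tool_rot: [0.0, 0.948, 0.318, -0.004]
contact_force: [-0.1, -0.5, -2.4]
gripper_width: 0.212
```

>>> {"name": "carry_out", "arguments": {"moves": [[[0,0,0.96,0,0.23,0,-1],[0,0,0.95,0.01,0.23,0,-1],[0,0,0.96,0.04,0.23,0,-1],[0,0,0.95,0.05,0.23,0,-1],[0,0,0.95,0.07,0.22,0,-1],[0,0,0.95,0.09,0.21,0,-1],[0,0,0.95,0.1,0.21,0,-1],[0,0,0,0,0,0,-1]]]}}

```text
time: 4.72
tool_pos: [0.5666, 0.1593, 0.0949]
tool_rot: [0.001, 0.999, 0.033, -0.003]
contact_force: [-0.4, -1.4, -2.3]
gripper_width: 0.211
```

```bash
python3 - <<'E'
from h import *
from plant import state
w=wshot('w4');s=state();print(s['tool_pos'],s['contact_force'],s['joint_pos'])
E
python3 plan.py 0.5687 0.1616 0.082 3.9 -1 .035
```

```text
[0.56624091 0.16011597 0.09516471] [-0.03003813 -0.50820281 -1.25896077] [ 1.49883040e-01  6.70043126e-02  1.79250042e+00 -1.48352496e-03
  1.28921397e+00  8.12781709e-02]
now [0.5662 0.1601 0.0952] 3.95 n 1 end [0.5689 0.1615 0.0819]
[[[0.02, 0.08, 0.01, 0.07, -0.03, 0.33, -1.0]]]
```

View pics/w4.png

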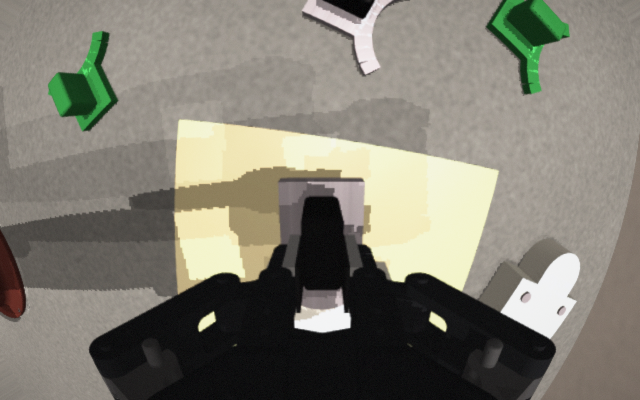

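>>> {"name": "carry_out", "arguments": {"moves": [[[0.02,0.08,0,0.07,-0.03,0.5,-1],[0,0,0,0,0,0.5,-1],[0,0,0,0,0,0.4,-1],[0,0,0,0,0,0.3,-1],[0,0,0,0,0,0.1,-1],[0,0,0,0,0,0,-1],[0,0,0,0,0,0,-1]]]}}

```text
time: 5.35
tool_pos: [0.5704, 0.1624, 0.0258]
tool_rot: [-0.0, 0.999, 0.035, 0.002]
contact_force: [1.5, -0.2, -1.7]
gripper_width: 0.211
```

```bash
python3 - <<'E'
from h import *
from plant import state
s=state();print(s['tool_pos'],s['contact_force'])
E
python3 plan.py 0.5687 0.1616 0.0198 3.9 -1 .035
```

```text
[0.5704489  0.16237278 0.02575573] [ 1.48367305 -0.16496791 -1.68483722]
now [0.5704 0.1624 0.0258] 3.98 n 1 end [0.5685 0.1614 0.0197]
[[[0.0, -0.05, 0.02, -0.05, 0.02, 0.15, -1.0]]]
```

>>> {"name": "carry_out", "arguments": {"moves": [[[0,0,0,0,0,0.12,-1],[0,0,0,0,0,0,-1],[0,0,0,0,0,0,-1],[0,0,0,0,0,0,-1],[0,0,0,0,0,0,-1],[0,0,0,0,0,0,-1]]]}}

```text
time: 5.85
tool_pos: [0.5706, 0.1621, 0.021]
tool_rot: [-0.0, 0.999, 0.034, 0.002]
contact_force: [-0.2, -0.1, -1.9]
gripper_width: 0.21
```

```bash
python3 - <<'E'
from h import *
from plant import state,grab_frame
s=state();print(s['tool_pos'],s['contact_force'])
w=wshot('w5')
f=grab_frame('top');cv2.imwrite('pics/t5.png',cv2.resize(f['frame'][140:260,200:370,::-1],None,fx=4.5,fy=4.5,interpolation=cv2.INTER_CUBIC))
E
python3 plan.py 0.5687 0.1616 0.0198 3.9 -1 .035
```

```text
[0.57056216 0.16214255 0.02101686] [-0.15947589 -0.05016877 -1.8855859 ]
now [0.5704 0.1621 0.0209] 3.93 n 1 end [0.5689 0.1616 0.0196]
[[[0.0, -0.05, 0.01, -0.04, 0.01, 0.03, -1.0]]]
```

View pics/w5.png

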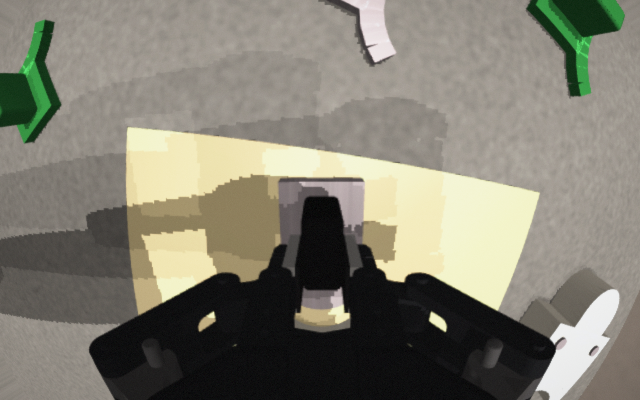

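View pics/t5.png

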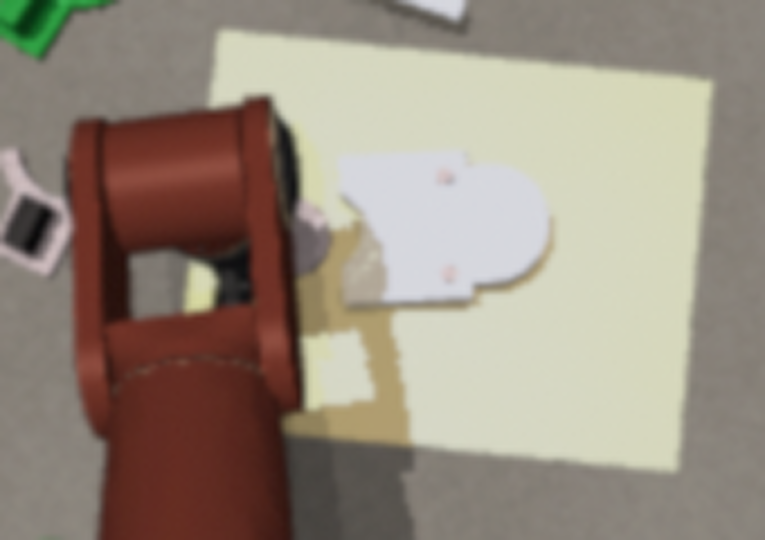

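>>> {"name": "carry_out", "arguments": {"moves": [[[0,-0.04,0,-0.04,0.1,0.025,-1],[0,0,0,0,0.1,0,-1],[0,0,0,0,0.1,0,-1],[0,0,0,0,0.1,0,-1],[0,0,0,0,0.05,0,-1],[0,0,0,0,0,0,-1],[0,0,0,0,0,0,-1],[0,0,0,0,0,0,-1]]]}}

```text
time: 6.62
tool_pos: [0.57, 0.1441, 0.0197]
tool_rot: [0.0, 0.999, 0.034, 0.0]
contact_force: [-0.6, -0.6, -1.8]
gripper_width: 0.211
```

```bash
cat > st.py <<'E'
from h import *
from plant import state
np.set_printoptions(precision=4,suppress=True)
s=state();T=Ttool(s);print(round(s['time'],2),s['tool_pos'],'F',s['contact_force'],'tq',s['ft_torque'],'yaw',np.degrees(np.arctan2(T[1,0],T[0,0])),'z',T[:3,2])
u=np.array([.068,-.9977]);d=s['tool_pos'][:2]-np.array([.5704,.1367]);print('along',d@u*1e3,'lat',(d@np.array([.9977,.068]))*1e3)
E
python3 st.py
```

```text
6.62 [0.57   0.1441 0.0197] F [-0.5731 -0.5974 -1.7587] tq [-0.0014 -0.0066 -0.0602] yaw 3.9271017675777142 z [ 0.0004 -0.     -1.    ]
along -7.381129159555786 lat 0.06137874516220175
```

>>> {"name": "carry_out", "arguments": {"moves": [[[0,0,0,0,0.05,0,-1],[0,0,0,0,0.05,0,-1],[0,0,0,0,0.03,0,-1],[0,0,0,0,0,0,-1],[0,0,0,0,0,0,-1]]]}}

```text
time: 7.03
tool_pos: [0.5703, 0.1388, 0.0197]
tool_rot: [0.0, 0.999, 0.034, 0.0]
contact_force: [-0.1, -0.2, -1.7]
gripper_width: 0.211
```

>>> {"name": "carry_out", "arguments": {"moves": [[[0,0,0,0,0.02,0,-1],[0,0,0,0,0,0,-1]]]}}

```text
time: 7.2
tool_pos: [0.5706, 0.1382, 0.0198]
tool_rot: [-0.0, 0.999, 0.034, 0.0]
contact_force: [1.3, 1.4, -2.2]
gripper_width: 0.211
```

```bash
python3 st.py
```

```text
7.2 [0.5706 0.1382 0.0198] F [ 1.3253  1.3986 -2.2036] tq [ 0.1581 -0.1085  0.0377] yaw 3.929025469605569 z [ 0.001   0.0003 -1.    ]
along -1.5301170892687572 lat 0.3035327521720754
```

>>> {"name": "carry_out", "arguments": {"moves": [[[0,0,0,0.01,0.01,0,-1],[0,0,0,0,0,0,-1],[0,0,0,0.01,0.01,0,-1],[0,0,0,0,0,0,-1]]]}}

```text
time: 7.53
tool_pos: [0.5714, 0.1373, 0.0198]
tool_rot: [0.0, 0.999, 0.034, 0.0]
contact_force: [0.5, 1.8, -1.8]
gripper_width: 0.212
```

```bash
python3 st.py
```

```text
7.53 [0.5714 0.1373 0.0198] F [ 0.5496  1.8064 -1.7584] tq [ 0.1838 -0.084  -0.023 ] yaw 3.930767334902563 z [ 0.0006 -0.0001 -1.    ]
along -0.5364092054240468 lat 1.0250268658736073
```

>>> {"name": "carry_out", "arguments": {"moves": [[[0,0,0,0,0.02,0,-1],[0,0,0,0,0,0,-1],[0,0,0,0,0,0,-1]]]}}

```text
time: 7.78
tool_pos: [0.5716, 0.1368, 0.0199]
tool_rot: [-0.0, 0.999, 0.034, 0.001]
contact_force: [1.1, 2.2, -2.8]
gripper_width: 0.211
```

```bash
python3 st.py
```

```text
7.78 [0.5716 0.1368 0.0199] F [ 1.1474  2.2088 -2.7709] tq [ 0.4999 -0.2254  0.0333] yaw 3.9247989932262555 z [ 0.0012  0.0005 -1.    ]
along -0.009243145030381374 lat 1.1979251966962805
```

>>> {"name": "carry_out", "arguments": {"moves": [[[0,0,0,0.02,0.01,0,-1],[0,0,0,0,0.01,0,-1],[0,0,0,0,0,0,-1],[0,0,0,0,0,0,-1]]]}}

```text
time: 8.12
tool_pos: [0.5721, 0.1363, 0.0198]
tool_rot: [-0.0, 0.999, 0.034, 0.0]
contact_force: [0.5, 4.1, -0.7]
gripper_width: 0.208
```

```bash
python3 st.py
```

```text
8.12 [0.5721 0.1363 0.0198] F [ 0.4892  4.1106 -0.7123] tq [ 1.0179 -0.0279 -0.0549] yaw 3.9216641628780895 z [ 0.0004  0.0009 -1.    ]
along 0.5246509644962174 lat 1.6995416029402184
```

>>> {"name": "carry_out", "arguments": {"moves": [[[0,0,0,0,0,0.015,-1],[0,0,0,0,0,0,-1],[0,0,0,0,0,0,0.2],[0,0,0,0,0,0,0.6],[0,0,0,0,0,0,1],[0,0,0,0,0,0,1],[0,0,0,0,0,0,1]]]}}

```text
time: 8.7
tool_pos: [0.5722, 0.1354, 0.0191]
tool_rot: [0.0, 0.999, 0.034, 0.0]
contact_force: [0.5, -0.7, -0.0]
gripper_width: 0.904
```

>>> {"name": "carry_out", "arguments": {"moves": [[[0,0,0,0,0,-0.3,1],[0,0,0,0,0,-0.6,1],[0,0,0,0,-0.6,-0.6,1],[0,0,0,0,-0.8,-0.6,1],[0,0,0,0,-0.8,-0.6,1],[0,0,0,0,-0.8,-0.5,1],[0,0,0,0,-0.2,-0.5,1],[0,0,0,0,0,0,1]]]}}

```text
time: 9.37
tool_pos: [0.5658, 0.2667, 0.174]
tool_rot: [-0.001, 0.999, 0.036, 0.005]
contact_force: [0.0, -0.8, 1.8]
gripper_width: 0.999
```

```bash
python3 st.py; python3 -c "
from h import *
wshot('w6')"
```

```text
9.37 [0.5658 0.2667 0.174 ] F [ 0.0327 -0.8242  1.8314] tq [-0.0223 -0.0135 -0.0233] yaw 4.122692998105175 z [ 0.0101  0.0033 -0.9999]
along -130.05260759516844 lat 4.247465587174321
```

View pics/w6.png

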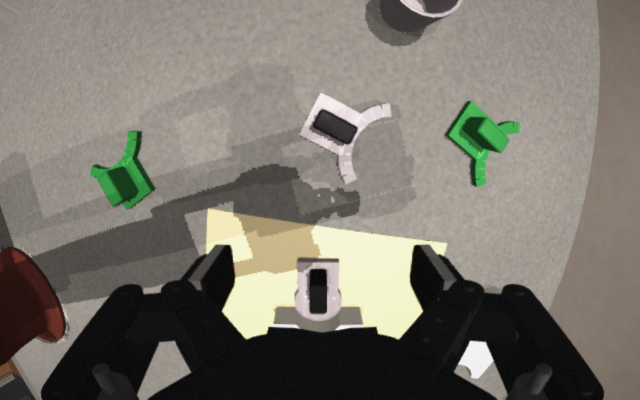

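```bash
python3 - <<'E'
from h import *
f=pickle.load(open('w6.pkl','rb'))
a=ortho(f,.53,.67,.23,.37,.012,4000)
b=ortho(f,.53,.67,.23,.37,.052,4000)
for im in (a,b):
    for k in range(1,7): im[::8,k*80]=(255,0,0);im[k*80,::8]=(255,0,0)
o=np.hstack([a,b]);cv2.imwrite('pics/o4.png',cv2.resize(o,(800,400),interpolation=cv2.INTER_AREA)[:,:,::-1])
cv2.imwrite('pics/o4a.png',a[:,:,::-1])
E
```

```text
(no output)
```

View pics/o4.png

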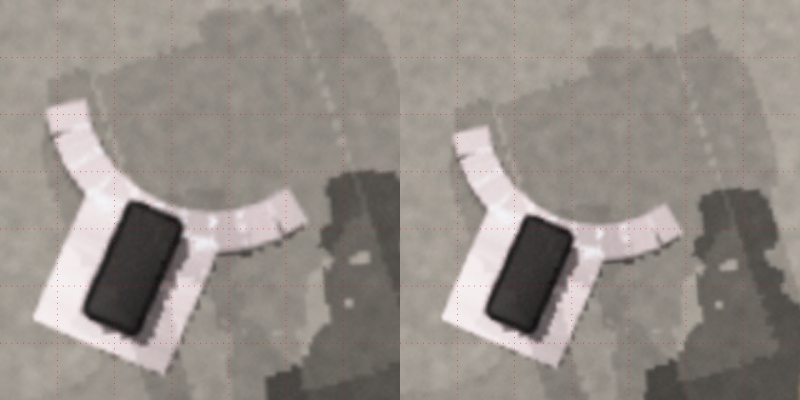

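View pics/o4a.png

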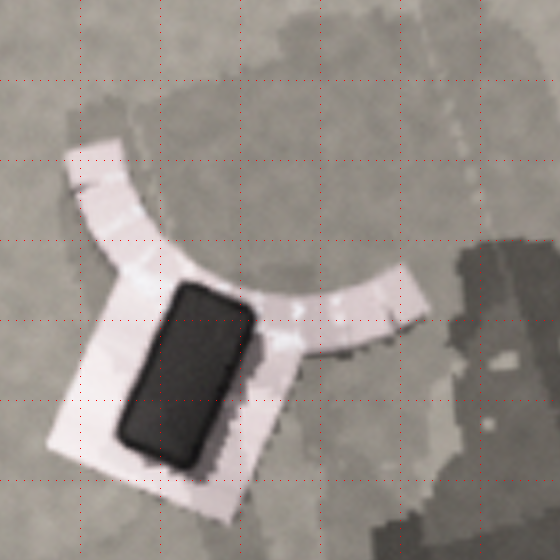

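```bash
python3 plan.py 0.5736 0.3236 0.15 -112.6 1 .035
```

```text
now [0.565  0.265  0.1712] 4.05 n 24 end [0.5735 0.3236 0.15  ]
[[[-0.02, -0.08, 0.97, 0.01, -0.06, 0.02, 1.0], [0.0, 0.0, 0.97, 0.01, -0.06, 0.02, 1.0], [0.0, -0.0, 0.98, 0.0, -0.06, 0.03, 1.0], [0.0, -0.0, 0.97, 0.0, -0.07, 0.02, 1.0], [0.0, -0.0, 0.97, -0.01, -0.06, 0.02, 1.0], [0.0, -0.0, 0.97, -0.01, -0.06, 0.02, 1.0], [0.0, -0.0, 0.97, -0.02, -0.06, 0.02, 1.0], [0.0, -0.0, 0.98, -0.02, -0.05, 0.03, 1.0]]]
[[[0.0, -0.0, 0.97, -0.03, -0.06, 0.02, 1.0], [0.0, -0.0, 0.97, -0.03, -0.05, 0.02, 1.0], [0.0, -0.0, 0.97, -0.03, -0.05, 0.02, 1.0], [0.0, -0.0, 0.97, -0.05, -0.05, 0.02, 1.0], [0.0, -0.0, 0.98, -0.04, -0.04, 0.03, 1.0], [0.0, -0.0, 0.97, -0.05, -0.04, 0.02, 1.0], [0.0, -0.0, 0.97, -0.05, -0.04, 0.02, 1.0], [0.0, -0.0, 0.97, -0.05, -0.03, 0.02, 1.0]]]
[[[0.0, -0.0, 0.98, -0.06, -0.02, 0.03, 1.0], [0.0, -0.0, 0.97, -0.06, -0.02, 0.02, 1.0], [0.0, -0.0, 0.97, -0.06, -0.02, 0.02, 1.0], [0.0, -0.0, 0.97, -0.06, -0.01, 0.02, 1.0], [-0.0, -0.0, 0.97, -0.06, -0.01, 0.02, 1.0], [-0.0, -0.0, 0.98, -0.06, 0.0, 0.03, 1.0], [-0.0, -0.0, 0.97, -0.06, 0.01, 0.02, 1.0], [-0.0, -0.0, 0.97, -0.06, 0.01, 0.02, 1.0]]]
```

>>> {"name": "carry_out", "arguments": {"moves": [[[0,0,0.97,0.01,-0.06,0.02,1],[0,0,0.97,0.01,-0.06,0.02,1],[0,0,0.97,0,-0.06,0.02,1],[0,0,0.97,0,-0.07,0.02,1],[0,0,0.97,-0.01,-0.06,0.02,1],[0,0,0.97,-0.01,-0.06,0.02,1],[0,0,0.97,-0.02,-0.06,0.02,1],[0,0,0.97,-0.02,-0.05,0.02,1]]]}}

```text
time: 10.08
tool_pos: [0.5654, 0.2813, 0.1588]
tool_rot: [0.001, 0.953, -0.302, -0.001]
contact_force: [-0.7, 0.3, 0.2]
gripper_width: 0.998
```

>>> {"name": "carry_out", "arguments": {"moves": [[[0,0,0.97,-0.03,-0.06,0.02,1],[0,0,0.97,-0.03,-0.05,0.02,1],[0,0,0.97,-0.03,-0.05,0.02,1],[0,0,0.97,-0.05,-0.05,0.02,1],[0,0,0.98,-0.04,-0.04,0.02,1],[0,0,0.97,-0.05,-0.04,0.02,1],[0,0,0.97,-0.05,-0.04,0.02,1],[0,0,0.98,-0.05,-0.03,0.02,1]]]}}

```text
time: 10.75
tool_pos: [0.5687, 0.3009, 0.1524]
tool_rot: [0.001, 0.798, -0.602, -0.0]
contact_force: [-0.2, -0.2, 0.2]
gripper_width: 0.999
```

>>> {"name": "carry_out", "arguments": {"moves": [[[0,0,0.98,-0.06,-0.02,0.02,1],[0,0,0.97,-0.06,-0.02,0.02,1],[0,0,0.98,-0.06,-0.02,0.02,1],[0,0,0.98,-0.06,-0.01,0.02,1],[0,0,0.98,-0.06,-0.01,0.02,1],[0,0,0.98,-0.06,0,0.02,1],[0,0,0.97,-0.06,0.01,0.02,1],[0,0,0,0,0,0,1]]]}}

```text
time: 11.42
tool_pos: [0.5709, 0.3182, 0.1467]
tool_rot: [-0.001, -0.587, 0.81, 0.0]
contact_force: [-0.0, -0.5, -0.5]
gripper_width: 0.999
```

>>> {"name": "carry_out", "arguments": {"moves": [[[0,0,0,0,0,0,1],[0,0,0,0,0,0,1]]]}}

```text
time: 11.58
tool_pos: [0.5713, 0.3187, 0.1479]
tool_rot: [-0.001, -0.588, 0.809, -0.0]
contact_force: [0.5, 0.9, -0.3]
gripper_width: 0.998
```

```bash
python3 st.py; python3 -c "
from h import *
f=wshot('w7')
a=ortho(f,.53,.67,.23,.37,.012,4000)
b=ortho(f,.53,.67,.23,.37,.052,4000)
for im in (a,b):
    for k in range(1,7): im[::8,k*80]=(255,0,0);im[k*80,::8]=(255,0,0)
cv2.imwrite('pics/o5.png',cv2.resize(np.hstack([a,b]),(800,400),interpolation=cv2.INTER_AREA)[:,:,::-1])
"; python3 plan.py 0.5736 0.3236 0.018 -112.6 1 .035
```

```text
11.58 [0.5713 0.3187 0.1479] F [ 0.4798  0.9176 -0.3499] tq [ 0.0344 -0.0106 -0.0458] yaw -107.91708724337504 z [-0.0008 -0.0009 -1.    ]
along -181.4715269824272 lat 13.286866071908726
now [0.5714 0.3188 0.1481] -107.93 n 4 end [0.5735 0.3236 0.0181]
[[[0.0, -0.01, 0.23, -0.03, -0.0, 0.81, 1.0], [0.0, 0.0, 0.24, -0.04, -0.01, 0.82, 1.0], [0.0, 0.0, 0.23, -0.03, -0.0, 0.81, 1.0], [0.0, 0.0, 0.23, -0.03, -0.0, 0.81, 1.0]]]
```

View pics/w7.png

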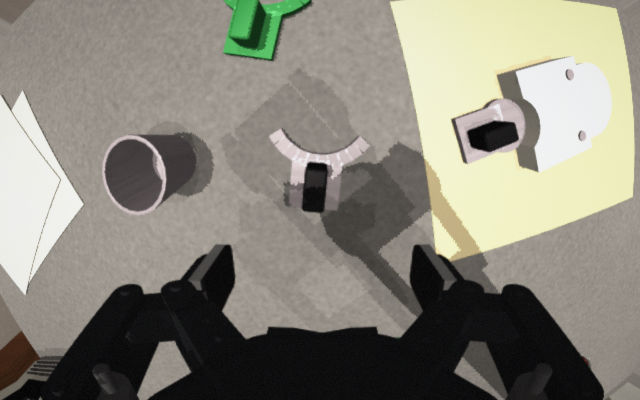

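View pics/o5.png

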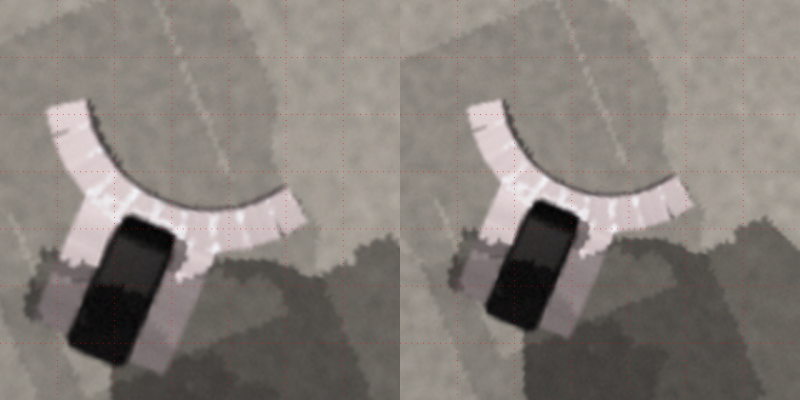

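```bash
python3 -c "
from h import *
f=pickle.load(open('w7.pkl','rb'))
a=ortho(f,.51,.64,.04,.2,.012,4000);b=ortho(f,.51,.64,-.02,.14,.04,4000)
for im in (a,b):
    for k in range(1,8):
        im[::8,k*80]=(255,0,0);
        if k<7: im[k*80,::8]=(255,0,0)
cv2.imwrite('pics/o6.png',a[:,:,::-1]);cv2.imwrite('pics/o6b.png',b[:,:,::-1])
"
```

```text
(no output)
```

View pics/o6.png

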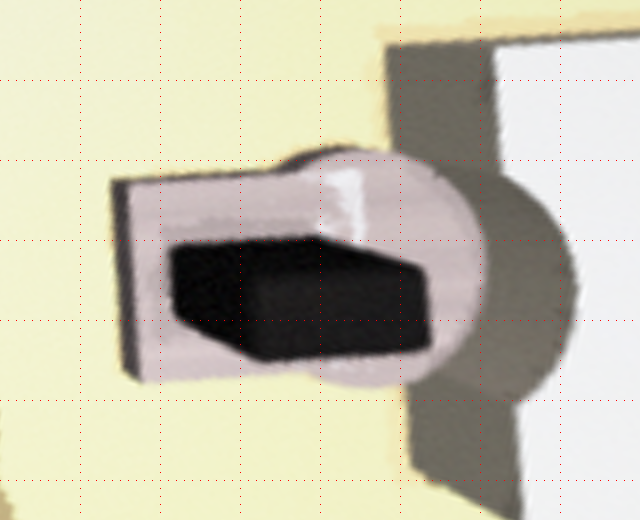

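View pics/o6b.png

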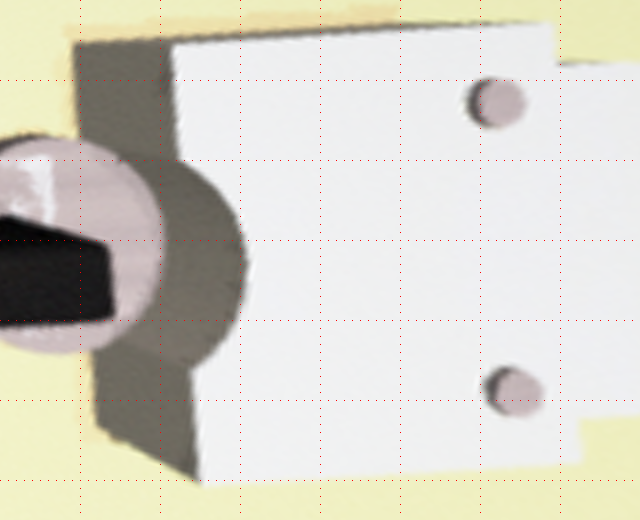

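>>> {"name": "carry_out", "arguments": {"moves": [[[0,0,0.23,-0.03,0,0.8,1],[0,0,0.24,-0.04,-0.01,0.8,1],[0,0,0.23,-0.04,-0.01,0.75,1],[0,0,0.23,-0.03,-0.01,0.6,1],[0,0,0,0,0,0.25,1],[0,0,0,0,0,0,1],[0,0,0,0,0,0,1]]]}}

```text
time: 12.22
tool_pos: [0.5748, 0.3244, 0.021]
tool_rot: [0.0, -0.555, 0.832, -0.0]
contact_force: [-0.2, 0.8, 0.2]
gripper_width: 0.999
```

```bash
python3 plan.py 0.5738 0.3236 0.018 -112.6 1 .035
```

```text
now [0.5748 0.3244 0.021 ] -112.58 n 1 end [0.5736 0.3236 0.0178]
[[[-0.01, 0.0, 0.0, 0.03, 0.02, 0.08, 1.0]]]
```

>>> {"name": "carry_out", "arguments": {"moves": [[[0,0,0,0.02,0.02,0.05,1],[0,0,0,0,0,0,-1],[0,0,0,0,0,0,-1],[0,0,0,0,0,0,-1],[0,0,0,0,0,0,-1],[0,0,0,0,0,0,-1],[0,0,0,0,0,0,-1]]]}}

```text
time: 12.8
tool_pos: [0.574, 0.3242, 0.0193]
tool_rot: [0.001, -0.555, 0.832, -0.0]
contact_force: [0.6, -0.6, -1.4]
gripper_width: 0.216
```

```bash
python3 st.py; python3 -c "
from h import *
f=wshot('w8')"
```

```text
12.8 [0.574  0.3242 0.0193] F [ 0.5668 -0.616  -1.4319] tq [-0.0396  0.0239  0.0247] yaw -112.61378220399595 z [ 0.0015  0.0002 -1.    ]
along -186.8145033770645 lat 16.38683476991276
```

View pics/w8.png

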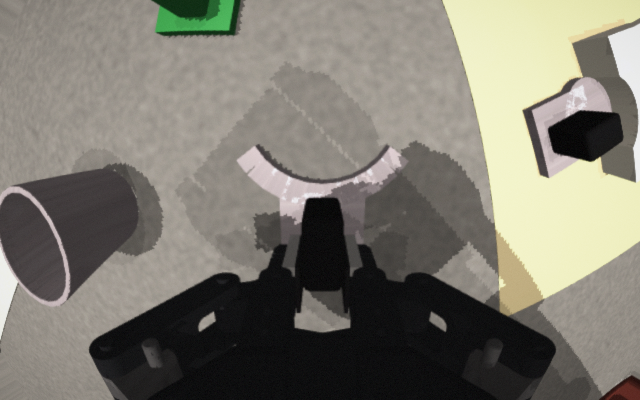

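>>> {"name": "carry_out", "arguments": {"moves": [[[0,0,0,0,0,-0.2,-1],[0,0,0,0,0,-0.6,-1],[0,0,0,0,0,-0.8,-1],[0,0,0,0,0,-0.7,-1],[0,0,0,0,0,-0.2,-1],[0,0,0,0,0,0,-1]]]}}

```text
time: 13.35
tool_pos: [0.5755, 0.3249, 0.1224]
tool_rot: [0.003, -0.555, 0.832, -0.001]
contact_force: [-0.1, -1.1, -2.6]
gripper_width: 0.209
```

```bash
python3 plan.py 0.5879 -0.1181 0.115 3.8 -1 .035
```

```text
now [0.5755 0.3249 0.1224] -112.62 n 24 end [ 0.5879 -0.118   0.1151]
[[[-0.06, 0.05, -0.97, 0.42, -0.19, 0.01, -1.0], [0.0, -0.0, -0.97, 0.44, -0.15, 0.0, -1.0], [0.0, -0.0, -0.97, 0.44, -0.12, 0.01, -1.0], [0.0, 0.0, -0.97, 0.46, -0.08, 0.01, -1.0], [0.0, 0.0, -0.97, 0.46, -0.03, 0.01, -1.0], [0.0, 0.0, -0.97, 0.46, -0.0, 0.0, -1.0], [0.0, 0.0, -0.97, 0.46, 0.03, 0.01, -1.0], [0.0, 0.0, -0.97, 0.45, 0.08, 0.01, -1.0]]]
[[[0.0, 0.0, -0.97, 0.45, 0.12, 0.01, -1.0], [0.0, 0.0, -0.97, 0.44, 0.15, 0.01, -1.0], [0.0, 0.0, -0.97, 0.42, 0.19, 0.0, -1.0], [0.0, 0.0, -0.97, 0.4, 0.23, 0.01, -1.0], [0.0, 0.0, -0.97, 0.38, 0.25, 0.01, -1.0], [0.0, 0.0, -0.97, 0.36, 0.29, 0.01, -1.0], [0.0, 0.0, -0.97, 0.34, 0.32, 0.0, -1.0], [0.0, 0.0, -0.97, 0.3, 0.35, 0.01, -1.0]]]
[[[0.0, 0.0, -0.97, 0.28, 0.37, 0.01, -1.0], [0.0, 0.0, -0.97, 0.24, 0.39, 0.01, -1.0], [0.0, 0.0, -0.97, 0.21, 0.41, 0.0, -1.0], [0.0, 0.0, -0.97, 0.17, 0.43, 0.01, -1.0], [0.0, 0.0, -0.97, 0.14, 0.44, 0.01, -1.0], [0.0, 0.0, -0.97, 0.1, 0.45, 0.01, -1.0], [-0.0, 0.0, -0.97, 0.06, 0.46, 0.0, -1.0], [-0.0, 0.0, -0.97, 0.02, 0.46, 0.01, -1.0]]]
```

>>> {"name": "carry_out", "arguments": {"moves": [[[-0.03,0.02,-0.97,0.42,-0.19,0,-1],[0,0,-0.97,0.44,-0.15,0,-1],[0,0,-0.97,0.44,-0.12,0,-1],[0,0,-0.97,0.46,-0.08,0,-1],[0,0,-0.97,0.46,-0.03,0,-1],[0,0,-0.97,0.46,0,0,-1],[0,0,-0.97,0.46,0.03,0,-1],[0,0,-0.97,0.45,0.08,0,-1]]]}}

```text
time: 14.02
tool_pos: [0.5758, 0.1753, 0.1153]
tool_rot: [0.003, 0.801, -0.599, -0.003]
contact_force: [0.6, -0.2, -3.1]
gripper_width: 0.214
```

>>> {"name": "carry_out", "arguments": {"moves": [[[0,0,-0.97,0.45,0.12,0,-1],[0,0,-0.97,0.44,0.15,0,-1],[0,0,-0.97,0.42,0.19,0,-1],[0,0,-0.97,0.4,0.23,0,-1],[0,0,-0.97,0.38,0.25,0,-1],[0,0,-0.97,0.36,0.29,0,-1],[0,0,-0.97,0.34,0.32,0,-1],[0,0,-0.97,0.3,0.35,0,-1]]]}}

```text
time: 14.68
tool_pos: [0.5798, 0.0279, 0.1156]
tool_rot: [0.001, 0.954, -0.299, -0.004]
contact_force: [0.5, 0.5, -2.1]
gripper_width: 0.212
```

>>> {"name": "carry_out", "arguments": {"moves": [[[0,0,-0.97,0.28,0.37,0,-1],[0,0,-0.97,0.24,0.39,0,-1],[0,0,-0.97,0.21,0.41,0,-1],[0,0,-0.97,0.17,0.43,0,-1],[0,0,-0.97,0.14,0.44,0,-1],[0,0,-0.97,0.1,0.45,0,-1],[0,0,-0.97,0.06,0.46,0,-1],[0,0,-0.97,0.02,0.46,0,-1]]]}}

```text
time: 15.35
tool_pos: [0.584, -0.1192, 0.1156]
tool_rot: [-0.0, 0.999, 0.035, -0.004]
contact_force: [0.2, -0.6, -1.5]
gripper_width: 0.213
```

>>> {"name": "carry_out", "arguments": {"moves": [[[0,0,0,0,0,0,-1],[0,0,0,0,0,0,-1],[0,0,0,0,0,0,-1]]]}}

```text
time: 15.6
tool_pos: [0.5848, -0.1181, 0.1169]
tool_rot: [-0.0, 0.999, 0.032, -0.003]
contact_force: [-0.8, 0.3, -2.6]
gripper_width: 0.213
```

```bash
python3 plan.py 0.5879 -0.1181 0.03 3.8 -1 .035; python3 -c "
from h import *
f=wshot('w9')"
```

```text
now [ 0.5848 -0.1181  0.1169] 3.72 n 3 end [ 0.5878 -0.1183  0.03  ]
[[[-0.01, 0.07, -0.01, 0.03, 0.0, 0.72, -1.0], [-0.0, -0.0, -0.0, 0.03, 0.0, 0.73, -1.0], [-0.0, -0.0, -0.01, 0.02, 0.01, 0.72, -1.0]]]
```

View pics/w9.png

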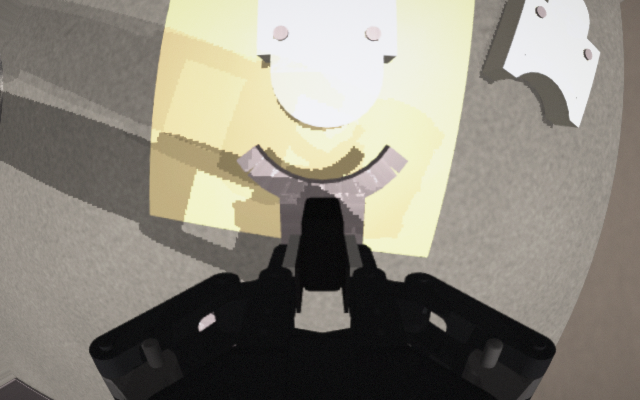

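>>> {"name": "carry_out", "arguments": {"moves": [[[0,0.07,0,0.03,0,0.7,-1],[0,0,0,0.03,0,0.7,-1],[0,0,0,0.02,0.01,0.6,-1],[0,0,0,0,0,0.3,-1],[0,0,0,0,0,0,-1],[0,0,0,0,0,0,-1],[0,0,0,0,0,0,-1],[0,0,0,0,0,0,-1]]]}}

```text
time: 16.32
tool_pos: [0.5911, -0.1195, 0.0294]
tool_rot: [0.001, 0.999, 0.033, 0.004]
contact_force: [-0.5, -0.6, -1.0]
gripper_width: 0.214
```

```bash
python3 plan.py 0.5879 -0.1181 0.0198 3.8 -1 .035; python3 -c "
from h import *
f=wshot('w10')
a=ortho(f,.51,.65,-.12,.04,.012,4000);b=ortho(f,.51,.65,-.12,.04,.04,4000)
for im in (a,b):
    for k in range(1,8):
        im[::8,k*80]=(255,0,0);
        if k<7: im[k*80,::8]=(255,0,0)
cv2.imwrite('pics/o10a.png',a[:,:,::-1]);cv2.imwrite('pics/o10b.png',b[:,:,::-1])"
```

```text
now [ 0.5911 -0.1195  0.0294] 3.79 n 1 end [ 0.5878 -0.1181  0.0198]
[[[0.02, -0.08, -0.0, -0.08, -0.04, 0.24, -1.0]]]
```

View pics/o10a.png

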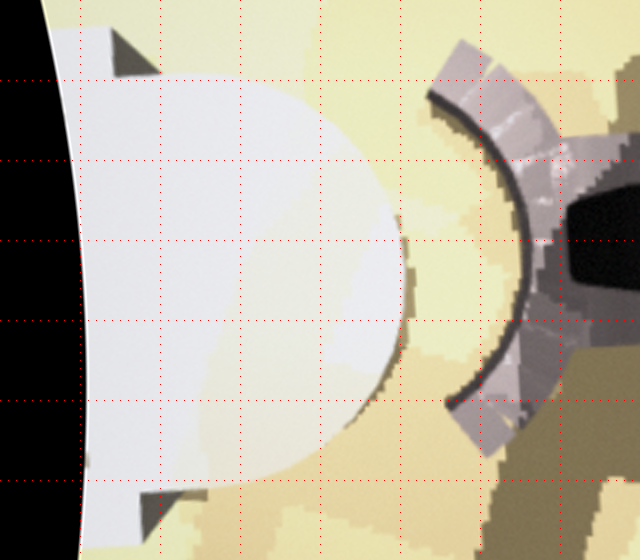

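View pics/o10b.png

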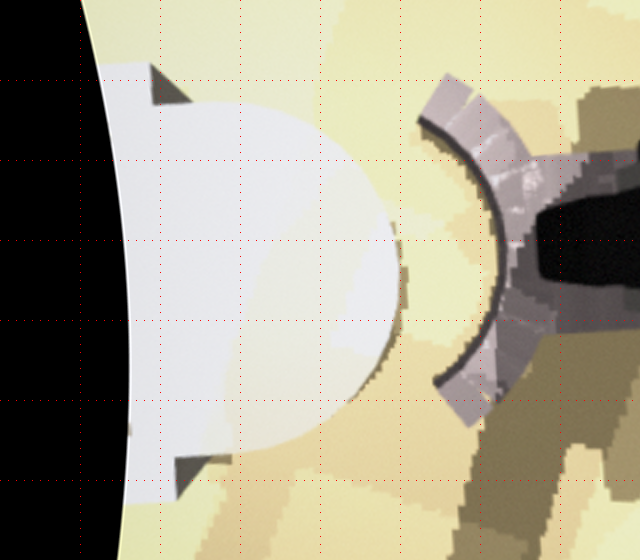

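>>> {"name": "carry_out", "arguments": {"moves": [[[0.01,-0.07,0,-0.07,0,0.2,-1],[0,0,0,0,0,0,-1],[0,0,0,0,0,0,-1],[0,0,0,0,0,0,-1],[0,0,0,0,0,0,-1]]]}}

```text
time: 16.78
tool_pos: [0.5868, -0.1195, 0.0193]
tool_rot: [0.0, 0.999, 0.033, -0.001]
contact_force: [0.2, -0.7, 0.4]
gripper_width: 0.212
```

```bash
python3 st.py; python3 plan.py 0.5879 -0.1181 0.0198 3.8 -1 .035
```

```text
16.78 [ 0.5868 -0.1195  0.0193] F [ 0.1728 -0.6622  0.3766] tq [-0.0859 -0.1753 -0.0037] yaw 3.774265819038212 z [-0.0021 -0.0003 -1.    ]
along 256.7505769920182 lat -1.0244261321304267
now [ 0.5868 -0.1195  0.0193] 3.77 n 1 end [ 0.588  -0.1182  0.0197]
[[[0.0, 0.02, -0.01, 0.03, -0.03, -0.01, -1.0]]]
```

>>> {"name": "carry_out", "arguments": {"moves": [[[0,0.02,0,0.02,-0.1,-0.01,-1],[0,0,0,0,-0.1,0,-1],[0,0,0,0,-0.1,0,-1],[0,0,0,0,-0.1,0,-1],[0,0,0,0,-0.1,0,-1],[0,0,0,0,-0.08,0,-1],[0,0,0,0,0,0,-1],[0,0,0,0,0,0,-1]]]}}

```text
time: 17.45
tool_pos: [0.5857, -0.0956, 0.0193]
tool_rot: [-0.0, 0.999, 0.033, -0.001]
contact_force: [0.0, 0.3, -1.9]
gripper_width: 0.212
```

```bash
python3 st.py;  python3 -c "
from h import *
f=wshot('w11')
cv2.imwrite('pics/w11c.png',cv2.resize(f['frame'][40:240,200:440,::-1],None,fx=3,fy=3,interpolation=cv2.INTER_CUBIC))"
```

```text
17.45 [ 0.5857 -0.0956  0.0193] F [ 0.0453  0.284  -1.9087] tq [0.0993 0.0262 0.0211] yaw 3.8103143913939674 z [-0.0012  0.0006 -1.    ]
along 232.79854446337566 lat -0.5068517246340221
```

View pics/w11c.png

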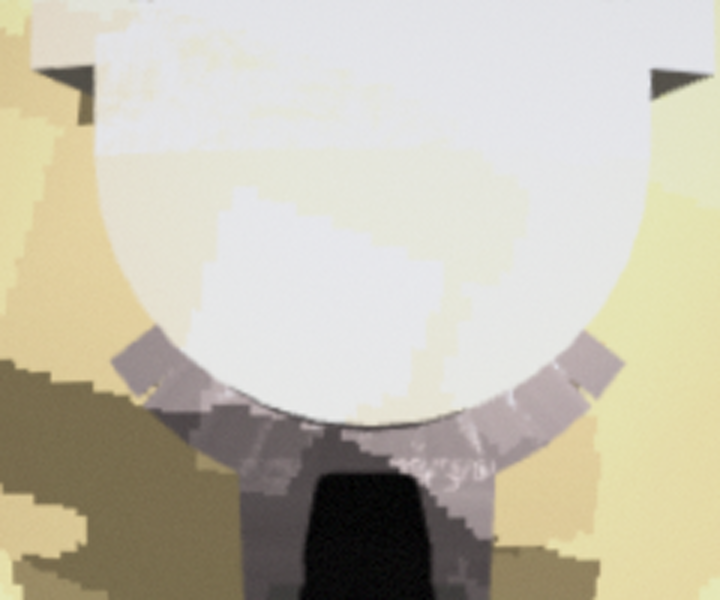

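>>> {"name": "carry_out", "arguments": {"moves": [[[0,0,0,0.015,-0.05,0,-1],[0,0,0,0,-0.04,0,-1],[0,0,0,0,-0.03,0,-1],[0,0,0,0,0,0,-1],[0,0,0,0,0,0,-1]]]}}

```text
time: 17.92
tool_pos: [0.5861, -0.0911, 0.0193]
tool_rot: [-0.0, 0.999, 0.033, -0.001]
contact_force: [-0.4, 1.0, -1.2]
gripper_width: 0.211
```

>>> {"name": "carry_out", "arguments": {"moves": [[[0,0,0,0,-0.02,0,-1],[0,0,0,0,0,0,-1],[0,0,0,0,0,0,-1]]]}}

```text
time: 18.17
tool_pos: [0.586, -0.0904, 0.0193]
tool_rot: [-0.0, 0.999, 0.033, -0.001]
contact_force: [0.1, -0.3, -2.7]
gripper_width: 0.209
```

```bash
python3 st.py
```

```text
18.17 [ 0.586  -0.0904  0.0193] F [ 0.1147 -0.332  -2.6661] tq [ 0.003  -0.0969 -0.0581] yaw 3.7810400574716416 z [-0.0011  0.0002 -1.    ]
along 227.68308586682943 lat 0.13865855658072407
```

>>> {"name": "carry_out", "arguments": {"moves": [[[0,0,0,0,-0.02,0,-1],[0,0,0,0,0,0,-1],[0,0,0,0,-0.02,0,-1],[0,0,0,0,0,0,-1]]]}}

```text
time: 18.5
tool_pos: [0.5859, -0.0888, 0.0194]
tool_rot: [-0.0, 0.999, 0.033, -0.001]
contact_force: [0.1, -0.6, -2.3]
gripper_width: 0.209
```

```bash
python3 st.py
```

```text
18.5 [ 0.5859 -0.0888  0.0194] F [ 0.0679 -0.6123 -2.2841] tq [-0.0286 -0.0216 -0.0017] yaw 3.7838168633505287 z [-0.001   0.0002 -1.    ]
along 226.01861388494257 lat 0.14079887236285138
```

>>> {"name": "carry_out", "arguments": {"moves": [[[0,0,0,0,-0.02,0,-1],[0,0,0,0,0,0,-1],[0,0,0,0,0,0,-1]]]}}

```text
time: 18.75
tool_pos: [0.5859, -0.0884, 0.0195]
tool_rot: [0.0, 0.999, 0.033, -0.0]
contact_force: [-0.2, -1.2, -0.6]
gripper_width: 0.211
```

```bash
python3 st.py
```

```text
18.75 [ 0.5859 -0.0884  0.0195] F [-0.1895 -1.2297 -0.5779] tq [-0.3145 -0.0087 -0.0404] yaw 3.7880950278578664 z [-0.0009 -0.0006 -1.    ]
along 225.645584626663 lat 0.2018721880637248
```

Contact is starting (torque −0.31). I'll press a little more.

>>> {"name": "carry_out", "arguments": {"moves": [[[0,0,0,0,-0.02,0,-1],[0,0,0,0,0,0,-1],[0,0,0,0,-0.015,0,-1],[0,0,0,0,0,0,-1],[0,0,0,0,0,0,-1]]]}}

```text
time: 19.17
tool_pos: [0.5859, -0.0881, 0.0198]
tool_rot: [0.001, 0.999, 0.033, -0.0]
contact_force: [-1.7, -6.9, 0.2]
gripper_width: 0.211
```

```bash
python3 st.py
```

```text
19.17 [ 0.5859 -0.0881  0.0198] F [-1.6704 -6.9296  0.1628] tq [-1.1406  0.2295  0.106 ] yaw 3.794579620469879 z [-0.0008 -0.0025 -1.    ]
along 225.31538988377312 lat 0.19487069390763945
```

>>> {"name": "carry_out", "arguments": {"moves": [[[0,0,0,-0.005,0.005,0.012,-1],[0,0,0,0,0,0,-1],[0,0,0,0,0,0,0.2],[0,0,0,0,0,0,0.6],[0,0,0,0,0,0,1],[0,0,0,0,0,0,1],[0,0,0,0,0,0,1]]]}}

```text
time: 19.75
tool_pos: [0.5857, -0.0865, 0.0189]
tool_rot: [-0.0, 0.999, 0.033, -0.0]
contact_force: [-0.1, -0.3, -1.7]
gripper_width: 0.902
```

>>> {"name": "carry_out", "arguments": {"moves": [[[0,0,0,0,0,-0.3,1],[0,0,0,0,0,-0.6,1],[0,0,0,0,0,-0.9,1],[0,0,0,0,0,-0.9,1],[0,0,0,0,0.5,-0.8,1],[0,0,0,0,0.7,-0.6,1],[0,0,0,0,0.7,0,1],[0,0,0,0,0,0,1]]]}}

```text
time: 20.42
tool_pos: [0.5925, -0.1672, 0.1874]
tool_rot: [0.002, 1.0, 0.031, 0.003]
contact_force: [-0.4, 0.1, -0.0]
gripper_width: 0.997
```

>>> {"name": "carry_out", "arguments": {"moves": [[[0,0,0,0,0,0,1],[0,0,0,0,0,0,1],[0,0,0,0,0,0,1]]]}}

```text
time: 20.67
tool_pos: [0.5903, -0.1617, 0.1821]
tool_rot: [-0.001, 0.999, 0.033, -0.001]
contact_force: [0.0, -0.6, 0.3]
gripper_width: 1.0
```

```bash
python3 st.py;python3 -c "
from h import *
f=wshot('w12')
a=ortho(f,.51,.65,-.12,.04,.012,4000);b=ortho(f,.51,.65,-.02,.14,.04,4000);b=ortho(f,.51,.65,-.1,.1,.04,4000)
for im in (a,b):
    for k in range(1,10):
        if k*80<im.shape[1]: im[::8,k*80]=(255,0,0)
        if k<7: im[k*80,::8]=(255,0,0)
cv2.imwrite('pics/o12a.png',a[:,:,::-1]);cv2.imwrite('pics/o12b.png',b[:,:,::-1])"
```

```text
20.67 [ 0.5903 -0.1617  0.1821] F [ 0.0186 -0.6113  0.2784] tq [0.0073 0.0265 0.0285] yaw 3.8258185044649853 z [-0.0024  0.0011 -1.    ]
along 299.0683388397228 lat -0.47043660080819605
```

View pics/w12.png

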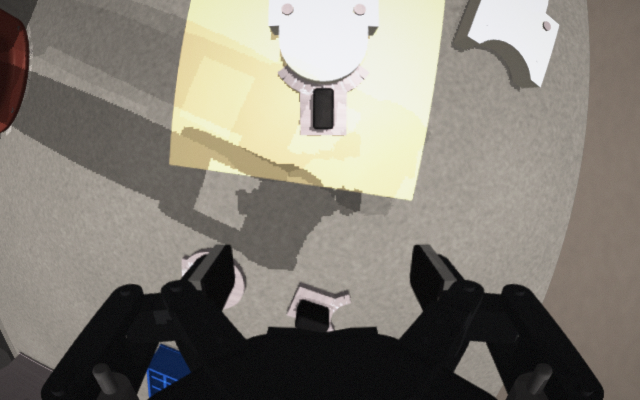

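View pics/o12a.png

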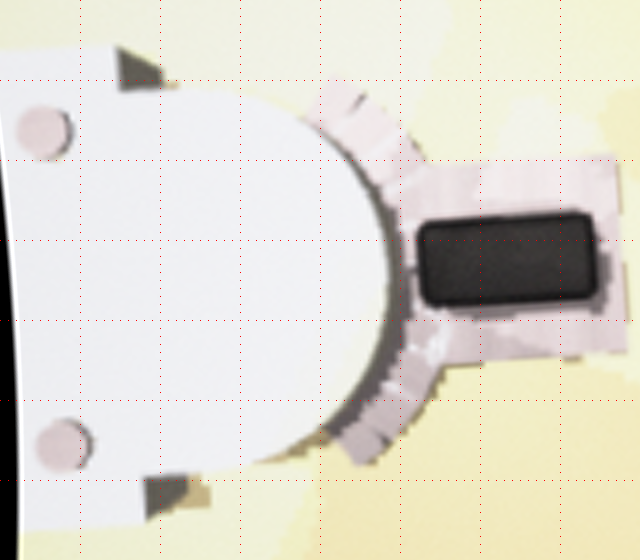

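View pics/o12b.png

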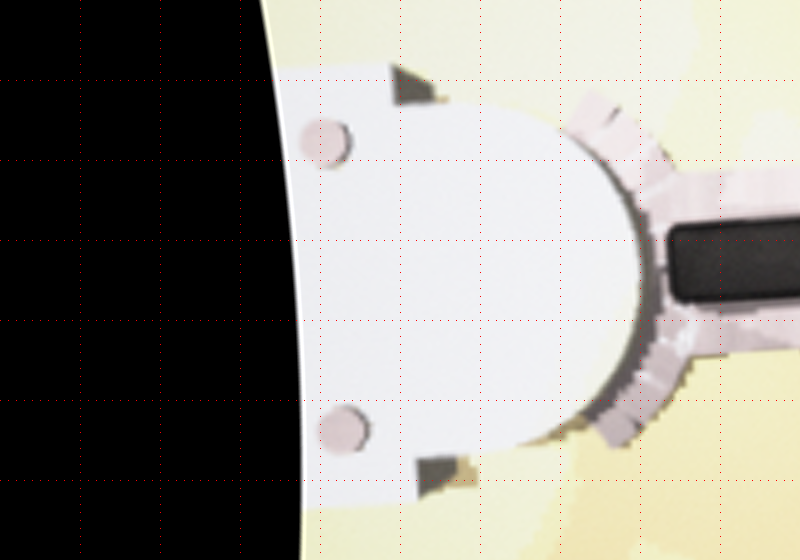

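```bash
python3 -c "
from h import *
f=pickle.load(open('w12.pkl','rb'))
a=ortho(f,.53,.63,-.13,-.03,.012,6000)
def px(x,y): return (int(round((-.03-y)*6000)),int(round((.63-x)*6000)))
h=ortho(f,.53,.63,-.13,-.03,.052,6000)
for im in (a,h):
    for k in range(1,10): im[::8,k*60]=(255,0,0);im[k*60,::8]=(255,0,0)
cv2.imwrite('pics/o13a.png',a[:590,:600,::-1]);cv2.imwrite('pics/o13h.png',h[:590,:,::-1])"
```

```text
(no output)
```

View pics/o13a.png

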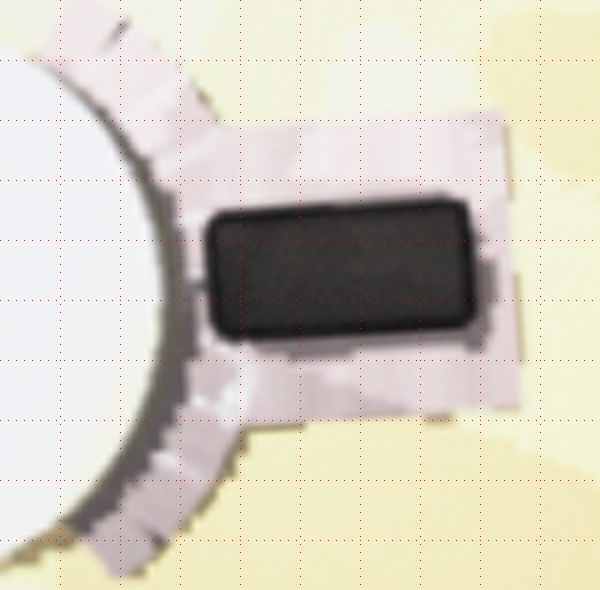

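View pics/o13h.png

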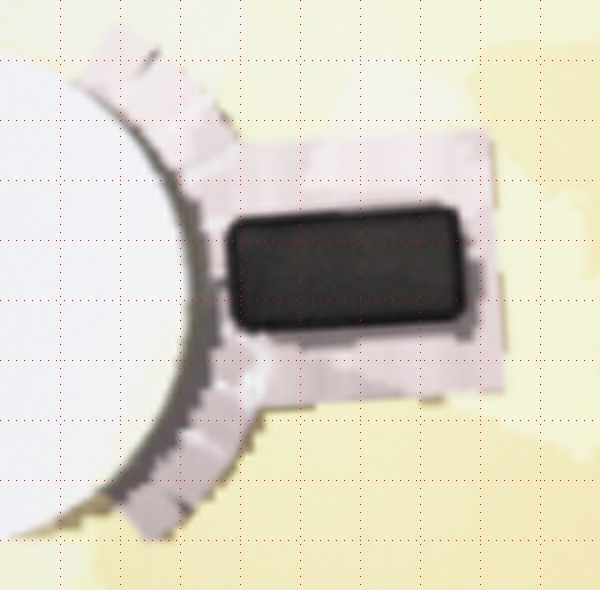

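```bash
python3 -c "
from plant import grab_frame
import cv2
for n in ('top','scene'):
    f=grab_frame(n)['frame'][:,:,::-1]
    c=f[140:260,180:440] if n=='top' else f[100:340,200:460]
    cv2.imwrite(f'pics/{n}9.png',cv2.resize(c,None,fx=3 if n=='top' else 2.4,fy=3 if n=='top' else 2.4,interpolation=cv2.INTER_CUBIC))
"
```

```text
(no output)
```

View pics/top9.png

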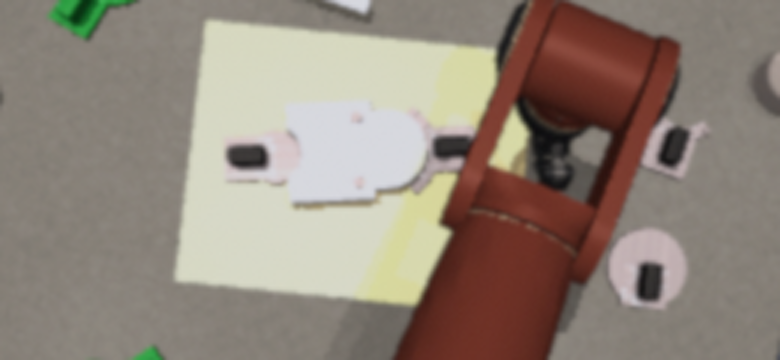

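View pics/scene9.png

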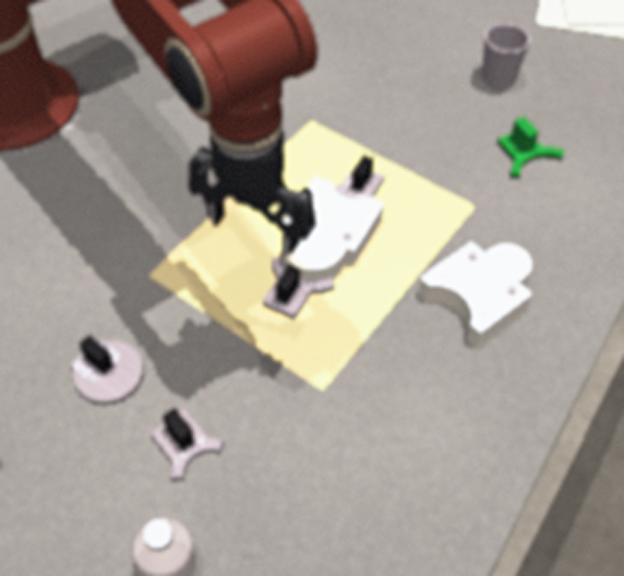

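Both views show both templates seated and flat, and the other two untouched on the right. I'm handing the job in.

```bash
python3 -c "
from plant import ticket,state
print(state()['time']);print(ticket.job_done())"
```

```text
20.8167
the job is handed in; nothing more can be done
None
```

The block on the sheet is block_b: its nose measured about 44 mm in radius and its bay 30 mm. I slid round_30 into the bay and hollow_44 onto the nose, pressing with about 4 N and 7 N, then released both and handed in at 20.8 s.

- **round_30:** the wrist picture put its arc centre about 0.1 mm from the bay centre. That picture was taken before I carried hollow_44 across. The overhead view at the end shows it still in place.
- **hollow_44:** worked out from its handle, its arc centre is within about 0.5 mm of the nose centre, and the handle lies along the block's axis. A cruder reading from the claw tips gave about 2 mm, still inside the 3 mm limit.
- **The rest:** hollow_30, round_44, the green look-alikes, the bottle, the beaker and the box were never touched. I did not measure the tilt of the placed templates; they look flat in the final pictures.

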